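# Clamp a stacked heel in the bench heel clamp

### The job

Lay the D-shaped stacked-leather heel flat on the bed of the bench clamp, lengthwise between the two jaws (one end towards each jaw), and let go of it. Then wind the crank clockwise, seen from above, through the full turns it takes until the sprung jaw holds the heel snugly against the fixed jaw, and let go of the crank.

Things in the scene. Friction and masses are not known exactly. Their poses are not given: they have to be found in the camera images.
- heel: Shoe heel: block of striped brown leather layers, D-shaped from above, 40 mm high, about 0.12 kg, loose. Origin: centre of underside. Grip it across x: flat parallel sides 50 mm apart (flat for y = -5 to +30 mm). y: lengthwise, 60 mm from rounded back (y = -30) to flat front (y = +30). Not the rectangular wood-and-cork sanding block lying near.
- clamp: Dark steel bench clamp, fixed. Origin: on the table under its bed, z up. Base 96 mm in x, y = -215 to +90 mm; its flat top (the bed) at z = 35 mm. Fixed jaw: inner face at y = +40, 64 mm wide, top z = 72 mm. At the -y end a grey gearbox (80 mm in x, y = -197 to -112, top z = 78) carries the crank, vertical axis at x = 0, y = -155 mm.
- jaw: Moving jaw, 64 mm wide, top 74 mm above table. Origin at bed height in the plane of its rubber pad's free face; slides along the clamp's +y to the fixed jaw, 24 mm per clockwise turn; starts 85 to 97 mm from it. The pad is sprung: gives up to 8 mm at 1.5 N per mm, then is solid. Pressed in 3 to 6 mm by the heel is snug, under 2 mm too loose.
- knob (a point): Upright wooden crank knob, 26 mm diameter, 96 to 146 mm above the table; this point is on its axis at 123 mm. It goes round the crank axis at 55 mm radius and spins freely on its pin, so the hand need not turn. Steel crank arm below it, top 95 mm. Turning takes about 2.5 N at the knob; the crank stays where left.
Mind the look-alikes: they are no part of the job. There is more than one size of the heel; the job needs the largest.

How it is judged (in metres and radians):
On the way, in this order (a step that is already met when the one before it is completed fails the run):
1. the heel lies flat on the bed between the jaws, lengthwise, released (z of heel in the frame of clamp between 0.031 and 0.04 m and x of heel in the frame of clamp between -0.02 and 0.02 m and y of heel in the frame of clamp between -0.035 and 0.02 m and angle between heel's own z axis and vertical below 0.15 rad and angle between the y axis of heel and the y axis of clamp, either way round below 0.3 rad and contact force between the fingers and heel below 0.2 N), for 0.2 s.
2. the jaw, wound in by the crank, presses the heel (contact force between jaw and heel above 2.5 N), for 0.2 s.
At the end, for the whole second after the job is handed in: The heel lies flat on the clamp's bed (underside within 5 mm of it, tilt under 8 degrees), lengthwise within 17 degrees, within 20 mm of the middle across the jaws, at rest against the fixed jaw, and the moving jaw presses it with more than 2.5 N (pad pressed in by about 2 mm or more) (contact force between jaw and heel above 2.5 N and z of heel in the frame of clamp between 0.031 and 0.04 m and x of heel in the frame of clamp between -0.02 and 0.02 m and y of heel in the frame of clamp between -0.005 and 0.02 m and angle between heel's own z axis and vertical below 0.15 rad and angle between the y axis of heel and the y axis of clamp, either way round below 0.3 rad and linear speed of heel below 0.02 m/s); the robot touches nothing.
It also fails if it takes over 66 s, if anything falls off the work surface, if the arm or the gripper's body presses on something with over 40 N, if the wrist force passes 120 N, or if a joint passes its speed limit or range.

### The arm

A 6-joint arm with a two-finger parallel gripper is mounted at the origin on the work surface. World frame = base frame: x ahead of the robot, y to its left, z up, the work surface at z = 0. Lengths are in m, angles in degrees, forces in N, time in s.
With the tool pointing down it reaches from about 0.4 to 0.825 m from the base axis. Payload 7 kg.
Tool frame: the origin (TCP) lies at the very end of the fingers, on their centre line; the grasp point (between the pads) lies 19 mm behind it (ctrl.tcp_to_grasp is the distance from the TCP to the grasp point, in m); z points along the fingers, y is the direction in which the jaws open and shut (so a half turn about z gives the same grasp; the last joint's range is limited). The gripper opens to 88 mm and grips with 3 to 60 N. Pads are 19 mm wide; open, the fingers measure 130 mm over their backs; the gripper's body (78 mm by 193 mm) begins 47 mm behind the grasp point.
Start: joints at [-53.279, 20.546, 0.682, 0, -70.136, -16.507], TCP at [0.233, -0.633, 0.19] pointing down, gripper open.
Joint ranges: [-176.03, 176.03], [-82.01, 121.73], [-58.28, 71.71], [-173.87, 95.51], [-174.79, -0.11], [-173.66, 173.66]. Speed limits (degrees/s): [136.94, 136.94, 172.46, 180, 180, 180].

### API

Orientations are given as [roll, pitch, yaw] about the fixed x, y, z axes, in that order (R = Rz(yaw) Ry(pitch) Rx(roll)).
In Python, from plant import ctrl gives the robot as it stands.
- The arm moves only by the tool jog_arm, never from a script. Its argument "commands" is a list of rows, each an object of numbers: "x", "y", "z": the shift along the tool's x, y, z in cm; "roll": the turn about the tool's z in rad. In form: [{"x": .., "y": .., "z": .., "roll": ..}, ...]. A call has 1 to 12 rows; each row shifts and turns the commanded pose from where the row before left it, along the tool's axes as they then stand; what a row does not reach is not made up. A row lasts 1/10 s, in which the tool goes at most 50 mm and 8.59 degrees, less where a joint would pass 70% of its speed; a pose out of reach is approached as far as the arm can. A call is refused whole if a number of a shift passes 5 or a number of a turn 0.15, either way. A call with a gripper value outside its range is refused whole. "gripper" is the finger opening in cm, from 0 to 8.76, set as the call begins (left out, the last holds). The fingers move at their own pace and stop on an object; the grip force is fixed at half the most. Time passes only in rows, so rows that do not move let the fingers close. It gives the time, the measured TCP pose, the force and the opening at its end, in the units of the state.
- ctrl.get_obs(): the state, without advancing time (a new reading comes with each control period).
- ctrl.snapshot(name): name is "side" or "top" or "wrist"; returns a dict with "image" (384x512x3 uint8, red, green, blue), "mtx" (3x3 intrinsics, pixels), "k1" (the pictures are not rectified: a ray, as slopes to the right and down, at radius r is drawn at 1 + k1 r^2 times it, then the intrinsics apply), "position" and "orientation" of the camera in the world; the wrist camera has in their place "hand_eye" (4x4, takes a point from camera to tool coordinates, whose origin is the TCP and whose axes are the flange's). Camera axes: x right, y up, looking along -z (the intrinsics and any distortion apply to the point x, -y, -z); pixel columns grow to the right and rows downward; lengths in m; the calibration is good to about 2 mm. A picture is of the moment at which its call begins: read the wrist's pose just before it. There is no depth.
- ctrl.close_job(): hands the job in, once; it reports no verdict.
Trained networks look in the newest picture that a camera, given by its name, has taken for a name from the list of things; names that differ only in an ending like _2 or _b are one class to them, and where a whole thing is asked for, a point or a joint stands for the part that bears it (a point fixed in the world has none). Each returns a list of dicts, best first, with "confidence" (0 to 1); they miss things now and then, are a little off and sometimes report something else, mostly with a low value. They report only what shows in the picture. A call takes as long as a camera call. They do not tell look-alikes from the thing itself.
- ctrl.search_frame(camera, query): "position" ([column, row] as shares, 0 to 1, of the picture: columns of its width, rows of its height, amid what is visible of it).
- ctrl.regions_of(camera, query): "mask" (384x512 bool, what is visible of it) and "position" ([column, row] as shares, 0 to 1, of the picture: columns of its width, rows of its height, amid what is visible of it).
The state is a dict: "clock": time; "joint_pos": joint angles; "qvel": joint speeds; "tau": joint torques, N m; "tool_pos": TCP position; "orientation": TCP orientation; "force": force on the tool from outside, world axes, zero at the start; "moment": the same for the moment, N m; "opening": finger opening in m.
Only numpy, scipy, OpenCV 4.12 (cv2) and the standard library are available. Lean on these libraries where they do the work, as an engineer would, in place of code of your own. Each camera call takes 0.05 s, during which the arm holds its last target.

## Working session

There is one attempt and no reset: what is moved stays moved. The work goes in short steps, Python scripts to look and compute and a tool call to move; the robot and the scene stay as the last step left them, time stands still between calls to the robot, and variables do not carry over. Pictures are saved under pics/ and viewed, and the job is handed in when it is done.

Besides the shell and the picture viewer there is one more tool, called after "Call:" in YAML: its name, and indented under it one key for each argument. jog_arm: Moves the arm, as the interface text tells. Its arguments: {"type":"object","properties":{"commands":{"type":"array"},"gripper":{"type":"number"}},"required":["commands"]}

```bash
ls; mkdir -p pics; cat > h.py <<'E'
import numpy as np, cv2, json
from plant import ctrl
from scipy.spatial.transform import Rotation as R
def snap(n,fn):
    o=ctrl.get_obs(); s=ctrl.snapshot(n); cv2.imwrite('pics/'+fn+'.png',s['image'][:,:,::-1])
    np.save('pics/'+fn+'.npy',dict(s=s,o=o),allow_pickle=True); return s,o
E
python3 - <<'E'
from h import *
o=ctrl.get_obs();print(o)
for n in('top','side','wrist'):
    s,o=snap(n,n+'1'); print(n,{k:np.round(v,4).tolist() if k!='image' else 0 for k,v in s.items()})
    for q in('heel','clamp','jaw','knob'):
        print(q,[(round(d['confidence'],2),np.round(np.array(d['position'])*[512,384],1).tolist()) for d in ctrl.search_frame(n,q)])
print(ctrl.get_obs()['clock'])
E
```

```text
pics
{'clock': 0.0, 'joint_pos': array([-5.32793935e+01,  2.05923941e+01,  6.34297008e-01, -2.24278683e-02,
       -7.01383439e+01, -1.65067670e+01]), 'qvel': array([ 0.0841549 ,  0.07672516, -0.0047975 ,  0.03843206, -0.1144987 ,
        0.03205271]), 'tau': array([ 1.00220059e-03, -5.82716739e+01,  2.93074644e+01,  6.99754223e+00,
        7.11113287e-03, -1.97905629e-04]), 'tool_pos': array([ 0.23301016, -0.63289958,  0.18920866]), 'orientation': array([ 1.79901543e+02, -7.18994500e-03, -1.59793792e+02]), 'force': array([0.1884796 , 0.34927946, 0.04610738]), 'moment': array([ 0.02259463,  0.01176251, -0.01012665]), 'opening': 0.08780254223329141}
top {'image': 0, 'mtx': [[450.3317, 0.0, 255.649], [0.0, 450.3317, 190.4032], [0.0, 0.0, 1.0]], 'k1': -0.0252, 'position': [0.2863, 0.0774, 0.9992], 'orientation': [12.5229, 0.0799, -84.0244]}
heel [(0.93, [167.2, 262.9]), (0.92, [132.1, 207.1]), (0.63, [179.3, 213.9])]
clamp [(0.86, [365.8, 180.4])]
jaw []
knob [(0.65, [438.9, 152.1])]
side {'image': 0, 'mtx': [[351.8813, 0.0, 258.4452], [0.0, 351.8813, 196.7174], [0.0, 0.0, 1.0]], 'k1': -0.0731, 'position': [0.2321, 0.4524, 0.6135], 'orientation': [41.178, 1.0096, -146.1983]}
heel [(0.81, [189.9, 354.0]), (0.78, [229.1, 302.1]), (0.71, [278.8, 345.8])]
clamp [(0.58, [285.4, 151.9])]
jaw [(0.58, [288.8, 138.3])]
knob [(0.62, [299.9, 88.1])]
wrist {'image': 0, 'mtx': [[292.6871, 0.0, 255.0446], [0.0, 292.6871, 189.207], [0.0, 0.0, 1.0]], 'k1': -0.0738, 'hand_eye': [[-0.0006, 0.9587, 0.2843, 0.0767], [1.0, 0.0008, -0.0006, -0.0014], [-0.0008, 0.2843, -0.9587, -0.1937], [0.0, 0.0, 0.0, 1.0]]}
heel []
clamp []
jaw []
knob []
0.75
```

View pics/top1.png

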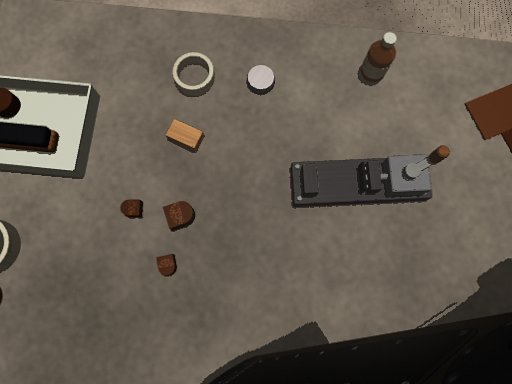

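View pics/side1.png

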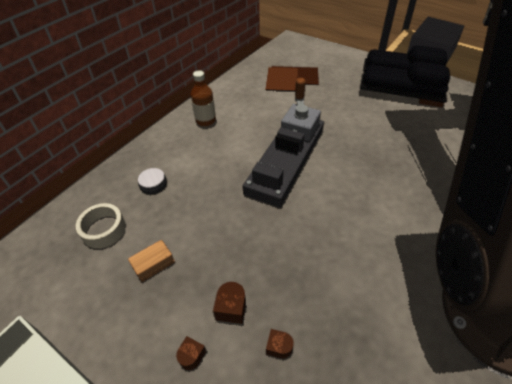

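View pics/wrist1.png

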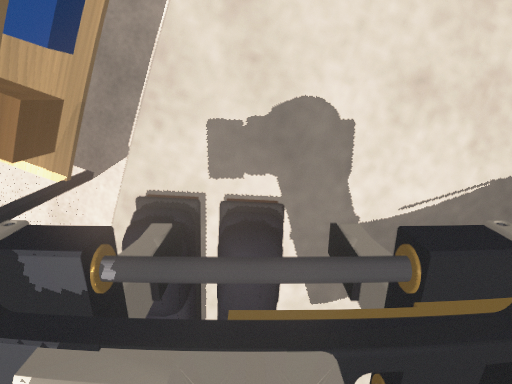

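The top view shows three D-shaped blocks at (131,208), (179,214) and (166,264). The one at (179,214), seen in the side view at (229,302), is the largest. The sanding block is at (184,135) and the clamp runs from 292 to 431 in columns, with the knob at (441,153). I'll zoom in.

```bash
cat >> h.py <<'E'
def pose(s,o):
    if 'hand_eye' in s:
        T=np.eye(4);T[:3,:3]=R.from_euler('xyz',o['orientation'],degrees=True).as_matrix();T[:3,3]=o['tool_pos']
        return T@s['hand_eye']
    T=np.eye(4);T[:3,:3]=R.from_euler('xyz',s['orientation'],degrees=True).as_matrix();T[:3,3]=s['position'];return T
def proj(s,o,P):
    T=pose(s,o);p=(np.atleast_2d(P)-T[:3,3])@T[:3,:3]
    a=np.c_[p[:,0],-p[:,1]]/(-p[:,2:]);r2=(a**2).sum(1,keepdims=True);a=a*(1+s['k1']*r2)
    K=s['mtx'];return a@np.diag([K[0,0],K[1,1]])+K[:2,2]
def ray(s,o,uv):
    K=s['mtx'];d=(np.array(uv,float)-K[:2,2])/[K[0,0],K[1,1]];a=d.copy()
    for _ in range(20):a=d/(1+s['k1']*(a@a))
    T=pose(s,o);return T[:3,3],T[:3,:3]@np.array([a[0],-a[1],-1])
def onz(s,o,uv,z):
    c,d=ray(s,o,uv);return c+d*(z-c[2])/d[2]
def tri(L):
    A=0;b=0
    for s,o,uv in L:
        c,d=ray(s,o,uv);d/=np.linalg.norm(d);M=np.eye(3)-np.outer(d,d);A=A+M;b=b+M@c
    return np.linalg.solve(A,b)
def load(fn):
    d=np.load('pics/'+fn+'.npy',allow_pickle=True).item();return d['s'],d['o']
def crop(fn,x0,y0,x1,y1,k,out):
    im=cv2.imread('pics/'+fn+'.png')[y0:y1,x0:x1];im=cv2.convertScaleAbs(cv2.resize(im,None,fx=k,fy=k,interpolation=cv2.INTER_CUBIC),alpha=1.6,beta=15)
    for x in range((x0+9)//10*10,x1,10):cv2.putText(im,str(x),((x-x0)*k,8),0,.3,(0,255,255));cv2.line(im,((x-x0)*k,10),((x-x0)*k,16),(0,255,255))
    for y in range((y0+9)//10*10,y1,10):cv2.putText(im,str(y),(0,(y-y0)*k+4),0,.3,(0,255,255));cv2.line(im,(20,(y-y0)*k),(26,(y-y0)*k),(0,255,255))
    cv2.imwrite('pics/'+out+'.png',im)
E
python3 - <<'E'
from h import *
crop('top1',110,185,210,285,6,'c1');crop('side1',160,265,310,380,5,'c2');crop('top1',280,135,460,215,4,'c3');crop('side1',230,70,340,210,4,'c4')
E
```

```text
(no output)
```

View pics/c1.png

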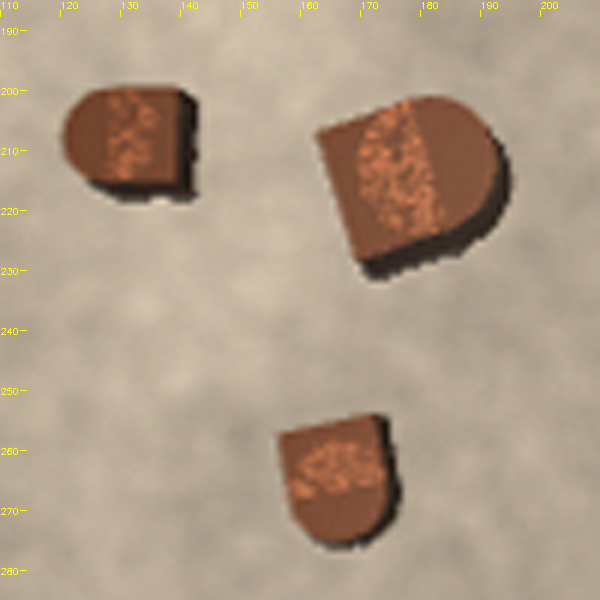

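View pics/c2.png

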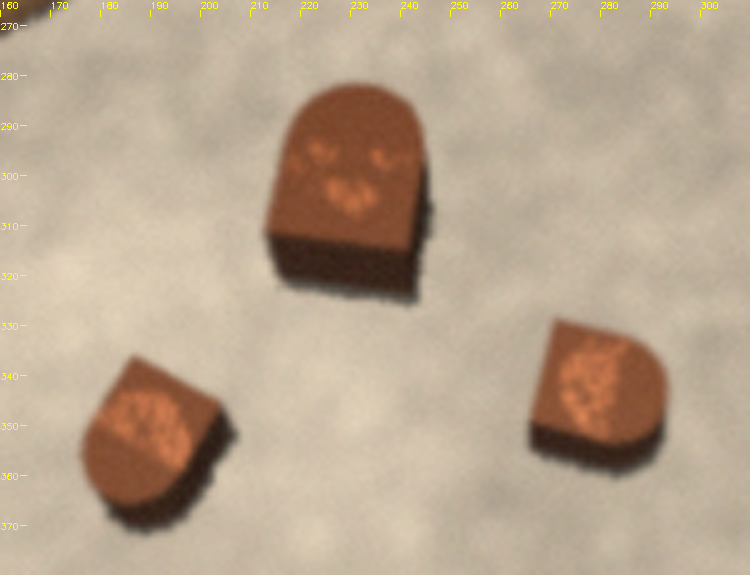

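View pics/c3.png

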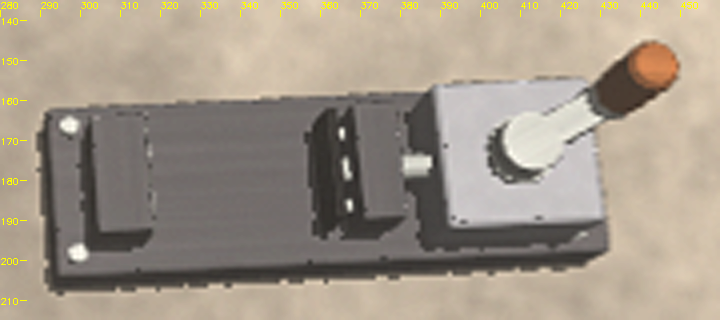

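View pics/c4.png

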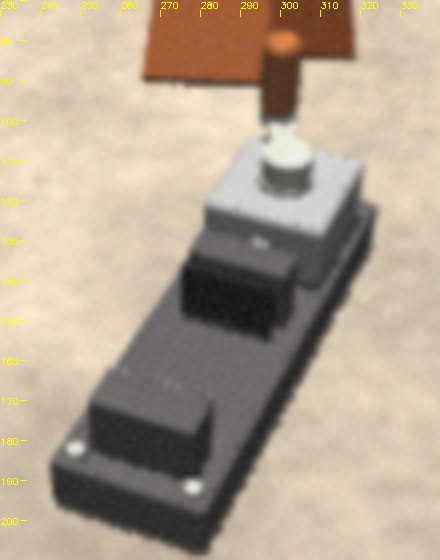

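```bash
python3 - <<'E'
from h import *
from scipy.optimize import least_squares
T=load('top1');S=load('side1')
print('knobtop',tri([T+((443.7,151),),S+((299.5,80.3),)]))
print('heel corners',tri([T+((163,207),),S+((213.5,311.5),)]),tri([T+((169.3,228.3),),S+((242,315),)]))
obs=[(T,(48,90,35),(292,163.3)),(T,(-48,90,35),(294.5,204)),(T,(32,40,72),(315,163)),(T,(-32,40,72),(318.5,192)),
(T,(40,-112,78),(388,157)),(T,(-40,-112,78),(393,191)),(T,(-40,-197,78),(431.3,190)),
(S,(48,90,35),(243,186)),(S,(-48,90,35),(282,199)),(S,(32,90-20,72),None),(S,(40,-112,78),(281.5,122)),(S,(-40,-112,78),(308.5,128.5)),(S,(-40,-197,78),(320.5,111))]
obs=[o for o in obs if o[2]]
def loc(p,q):
    c,s=np.cos(p[2]),np.sin(p[2]);q=np.array(q)/1000;return np.array([p[0]+c*q[0]-s*q[1],p[1]+s*q[0]+c*q[1],q[2]+p[3]])
def res(p,two=True):return np.concatenate([proj(*v,loc(p,q))[0]-uv for v,q,uv in obs])
r=least_squares(res,[.4,-.1,0,0],loss='soft_l1');p=r.x;print('clamp',p[:2],np.degrees(p[2]),p[3]);print(r.fun.reshape(-1,2).round(1).tolist())
np.save('clamp.npy',p)
# heel fit
ms={}
def out(h):
    t=np.linspace(0,np.pi,40)
    a=[( .025,.03),(-.025,.03),(-.025,-.005)]+[(-.025*np.cos(u),-.005-.025*np.sin(u)) for u in t]+[(.025,-.005)]
    return np.array([(x,y,h) for x,y in a])
hc=[(T,(25,30,40),(163,207)),(T,(-25,30,40),(169.3,228.3)),(S,(25,30,40),(213.5,311.5)),(S,(-25,30,40),(242,315)),(T,None,(195,210)) ]
def rh(p):
    r=[proj(*v,loc(p,q))[0]-uv for v,q,uv in hc if q];return np.concatenate(r)
best=min((least_squares(rh,[.3,.2,y0,0]) for y0 in(0,1.5,3,-1.5)),key=lambda r:r.cost)
p=best.x;print('heel',p[:2],np.degrees(p[2]),p[3],best.fun.round(1));np.save('heel.npy',p)
for n,v in(('top1',T),('side1',S)):
    im=cv2.imread(f'pics/{n}.png');im=cv2.convertScaleAbs(cv2.resize(im,None,fx=3,fy=3),alpha=1.5)
    for h in(0,.04):
        w=np.array([loc(p,1000*q) for q in out(h)]);cv2.polylines(im,[((proj(*v,w)+.5)*3).astype(int)],True,(0,255,0),1)
    c=proj(*v,p[:3]*[1,1,0])[0]*3;x,y=c.astype(int);cv2.imwrite(f'pics/ov_{n}.png',im[max(0,y-150):y+150,max(0,x-150):x+150])
cp=np.load('clamp.npy')
k=tri([T+((443.7,151),),S+((299.5,80.3),)]);a=loc(cp,(0,-155,146));print('axis',a,'radius',np.linalg.norm((k-a)[:2]),'ang',np.degrees(np.arctan2(*(k-a)[1::-1])))
# jaw top pad face: z 74
for uv in((363,162),(356,195)):pass
c,s=np.cos(cp[2]),np.sin(cp[2])
for uv,z in(((360,161),.074),((369,194),.074),((357,162),.074),((360.5,194),.074)):
    w=onz(*T,uv,z)[:2]-cp[:2];print(uv,c*w[0]+s*w[1],-s*w[0]+c*w[1])
E
```

```text
knobtop [ 0.59607982 -0.26569179  0.14311185]
heel corners [0.44083291 0.29739708 0.03696272] [0.39575469 0.27636889 0.04000288]
clamp [ 0.53908848 -0.06848521] 9.090263960389143 -0.003703386904019749
[[-0.4, -1.0], [0.3, 0.5], [1.7, 0.5], [0.7, 0.5], [-0.7, -1.6], [-1.2, 0.8], [0.3, -0.4], [-0.6, 0.1], [-0.3, 0.1], [-1.3, -0.5], [1.9, 0.9], [0.6, -0.2]]
heel [0.43120856 0.25977182] 25.618014555812508 -0.0016956511583481814 [-0.2  0.   0.3  0.3 -0.3 -0.2  0.   0.2]
axis [ 0.56357697 -0.22153851  0.14229661] radius 0.05482652451268553 ang -53.6418508565154
(360, 161) 0.030826808459048657 -0.05211602860887032
(369, 194) -0.042048234049289784 -0.06349905292522875
(357, 162) 0.02896147859473165 -0.04546601999282487
(360.5, 194) -0.041067193268878394 -0.04560178512647197
```

```bash
python3 -c "
import cv2,numpy as np
a=cv2.imread('pics/ov_top1.png');b=cv2.imread('pics/ov_side1.png');h=min(a.shape[0],b.shape[0]);cv2.imwrite('pics/ov.png',np.hstack([a[:h],b[:h]]))"
```

```text
(no output)
```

View pics/ov.png

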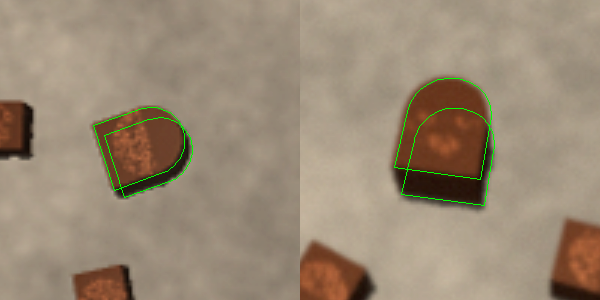

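The choice checks out: the heel model (50×60×40) overlays the block at (179,214) in both views, while the two others are visibly smaller. The knob radius comes out at 54.8 mm against 55 given. Next is a planner that works out rows.

```bash
cat >> h.py <<'E'
def plan(wps,start=None,maxr=12,nd=1,ndr=2):
    """wps: list of (x,y,z,yaw_deg,n,polar)"""
    o=ctrl.get_obs();cur=np.r_[o['tool_pos'],o['orientation'][2]] if start is None else np.array(start,float)
    act=cur.copy();rows=[]
    for x,y,z,ps,n,pol in wps:
        a=cur.copy();b=np.array([x,y,z,ps],float)
        b[3]=a[3]+(b[3]-a[3]+180)%360-180
        for i in range(1,n+1):
            t=i/n;c=a+(b-a)*t
            if pol:
                ra,rb=np.hypot(*a[:2]),np.hypot(*b[:2]);ta,tb=np.arctan2(a[1],a[0]),np.arctan2(b[1],b[0]);r=ra+(rb-ra)*t;th=ta+(tb-ta)*t;c[0],c[1]=r*np.cos(th),r*np.sin(th)
            M=R.from_euler('xyz',[180,0,act[3]],degrees=True).as_matrix()
            d=np.round(M.T@(c[:3]-act[:3])*100,nd);rl=np.round(-np.radians(c[3]-act[3]),ndr)
            act[:3]+=M@d/100;act[3]-=np.degrees(rl)
            rows.append(dict(zip(('x','y','z','roll'),[float(v)+0 for v in d]+[float(rl)+0])))
        cur=b
    for i in range(0,len(rows),maxr):print(json.dumps([{k:v for k,v in r.items() if v} for r in rows[i:i+maxr]]))
    print('end',act.round(4));m=max(max(abs(r[k]) for k in'xyz') for r in rows);print('max',m,max(abs(r['roll']) for r in rows))
    return act
E
python3 - <<'E'
from h import *
plan([(0.255,-0.59,.25,-155,2,1),(.4286,.2652,.2,-64.4,24,1)])
E
```

```text
[{"x": -1.8, "y": 1.6, "z": -3.0, "roll": -0.04}, {"x": -1.8, "y": 1.6, "z": -3.0, "roll": -0.04}, {"x": -4.6, "y": 0.7, "z": 0.2, "roll": -0.07}, {"x": -4.5, "y": 0.6, "z": 0.2, "roll": -0.07}, {"x": -4.5, "y": 0.7, "z": 0.2, "roll": -0.06}, {"x": -4.4, "y": 0.6, "z": 0.3, "roll": -0.07}, {"x": -4.4, "y": 0.7, "z": 0.2, "roll": -0.06}, {"x": -4.4, "y": 0.8, "z": 0.2, "roll": -0.07}, {"x": -4.3, "y": 0.7, "z": 0.2, "roll": -0.06}, {"x": -4.2, "y": 0.8, "z": 0.2, "roll": -0.07}, {"x": -4.2, "y": 0.8, "z": 0.2, "roll": -0.07}, {"x": -4.2, "y": 0.8, "z": 0.2, "roll": -0.06}]
[{"x": -4.1, "y": 0.9, "z": 0.2, "roll": -0.07}, {"x": -4.1, "y": 0.8, "z": 0.2, "roll": -0.06}, {"x": -4.0, "y": 0.9, "z": 0.2, "roll": -0.07}, {"x": -4.0, "y": 0.9, "z": 0.2, "roll": -0.07}, {"x": -3.9, "y": 1.0, "z": 0.2, "roll": -0.06}, {"x": -3.9, "y": 0.9, "z": 0.3, "roll": -0.07}, {"x": -3.9, "y": 0.9, "z": 0.2, "roll": -0.06}, {"x": -3.8, "y": 1.0, "z": 0.2, "roll": -0.07}, {"x": -3.7, "y": 1.0, "z": 0.2, "roll": -0.07}, {"x": -3.7, "y": 1.0, "z": 0.2, "roll": -0.06}, {"x": -3.7, "y": 1.0, "z": 0.2, "roll": -0.07}, {"x": -3.6, "y": 1.1, "z": 0.2, "roll": -0.06}]
[{"x": -3.5, "y": 1.0, "z": 0.2, "roll": -0.07}, {"x": -3.6, "y": 1.1, "z": 0.2, "roll": -0.06}]
end [  0.4284   0.2657   0.2002 -64.6747]
max 4.6 0.07
```

Call:
jog_arm:
  commands:
    - {"x": -1.8,"y": 1.6,"z": -3.0,"roll": -0.04}
    - {"x": -1.8,"y": 1.6,"z": -3.0,"roll": -0.04}
    - {"x": -4.6,"y": 0.7,"z": 0.2,"roll": -0.07}
    - {"x": -4.5,"y": 0.6,"z": 0.2,"roll": -0.07}
    - {"x": -4.5,"y": 0.7,"z": 0.2,"roll": -0.06}
    - {"x": -4.4,"y": 0.6,"z": 0.3,"roll": -0.07}
    - {"x": -4.4,"y": 0.7,"z": 0.2,"roll": -0.06}
    - {"x": -4.4,"y": 0.8,"z": 0.2,"roll": -0.07}
    - {"x": -4.3,"y": 0.7,"z": 0.2,"roll": -0.06}
    - {"x": -4.2,"y": 0.8,"z": 0.2,"roll": -0.07}
    - {"x": -4.2,"y": 0.8,"z": 0.2,"roll": -0.07}
    - {"x": -4.2,"y": 0.8,"z": 0.2,"roll": -0.06}
  gripper: 8.7

```text
clock: 1.95
tool_pos: [0.5284, -0.2517, 0.2291]
orientation: [-180.0, -0.0, -117.2]
force: [0.4, -0.5, -0.9]
opening: 0.0869
```

Call:
jog_arm:
  commands:
    - {"x": -4.1,"y": 0.9,"z": 0.2,"roll": -0.07}
    - {"x": -4.1,"y": 0.8,"z": 0.2,"roll": -0.06}
    - {"x": -4.0,"y": 0.9,"z": 0.2,"roll": -0.07}
    - {"x": -4.0,"y": 0.9,"z": 0.2,"roll": -0.07}
    - {"x": -3.9,"y": 1.0,"z": 0.2,"roll": -0.06}
    - {"x": -3.9,"y": 0.9,"z": 0.3,"roll": -0.07}
    - {"x": -3.9,"y": 0.9,"z": 0.2,"roll": -0.06}
    - {"x": -3.8,"y": 1.0,"z": 0.2,"roll": -0.07}
    - {"x": -3.7,"y": 1.0,"z": 0.2,"roll": -0.07}
    - {"x": -3.7,"y": 1.0,"z": 0.2,"roll": -0.06}
    - {"x": -3.7,"y": 1.0,"z": 0.2,"roll": -0.07}
    - {"x": -3.6,"y": 1.1,"z": 0.2,"roll": -0.06}

```text
clock: 3.15
tool_pos: [0.4717, 0.2076, 0.2042]
orientation: [-180.0, 0.0, -72.0]
force: [0.6, 0.5, 0.1]
opening: 0.0875
```

Call:
jog_arm:
  commands:
    - {"x": -3.5,"y": 1.0,"z": 0.2,"roll": -0.07}
    - {"x": -3.6,"y": 1.1,"z": 0.2,"roll": -0.06}
    - {"z": 0}
    - {"z": 0}

```text
validation failed for argument at $.co...
```

```bash
python3 - <<'E'
from h import *
s,o=snap('wrist','w2');print(o['tool_pos'],o['orientation'],o['joint_pos'].round(1))
def loc(p,q):
    c,s=np.cos(p[2]),np.sin(p[2]);q=np.array(q);return np.array([p[0]+c*q[0]-s*q[1],p[1]+s*q[0]+c*q[1],q[2]])
p=np.load('heel.npy');im=cv2.imread('pics/w2.png')
for h in(0,.04):
    t=np.linspace(0,np.pi,40);a=[(.025,.03),(-.025,.03)]+[(-.025*np.cos(u),-.005-.025*np.sin(u)) for u in t]
    w=np.array([loc(p,(x,y,h)) for x,y in a]);cv2.polylines(im,[(proj(s,o,w)+.5).astype(int)],True,(0,255,0),1)
cv2.imwrite('pics/w2o.png',im)
E
```

```text
[0.47172163 0.20764079 0.20422256] [-1.79972501e+02  8.59766692e-03 -7.19552491e+01] [ 45.6   4.8 -18.    0.  -67.2 -27.6]
```

View pics/w2o.png

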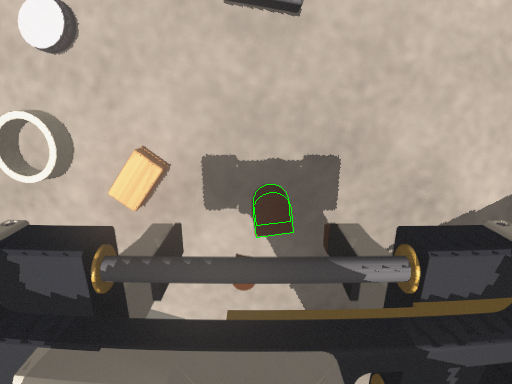

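```bash
python3 - <<'E'
from h import *
im=cv2.imread('pics/w2o.png');a=im[150:270,210:330];b=cv2.imread('pics/w2.png')[150:270,210:330]
x=np.hstack([cv2.resize(v,None,fx=3.3,fy=3.3) for v in(a,b)]);cv2.imwrite('pics/w2c.png',cv2.convertScaleAbs(x,alpha=2.5))
plan([(.4286,.2652,.13,-64.4,3,1),(.4286,.2652,.006,-64.4,7,0)])
plan([(.4286,.2652,.13,-64.4,3,1)])
E
```

```text
[{"x": -2.2, "y": 0.6, "z": 2.5, "roll": -0.04}, {"x": -2.2, "y": 0.7, "z": 2.4, "roll": -0.04}, {"x": -2.2, "y": 0.6, "z": 2.5, "roll": -0.05}, {"z": 1.8}, {"z": 1.7}, {"z": 1.8}, {"z": 1.8}, {"z": 1.8}, {"z": 1.7}, {"z": 1.8}]
end [ 4.28800e-01  2.65800e-01  6.00000e-03 -6.42407e+01]
max 2.5 0.05
[{"x": -2.2, "y": 0.6, "z": 2.5, "roll": -0.04}, {"x": -2.2, "y": 0.7, "z": 2.4, "roll": -0.04}, {"x": -2.2, "y": 0.6, "z": 2.5, "roll": -0.05}]
end [  0.4288   0.2658   0.13   -64.2407]
max 2.5 0.05
```

View pics/w2c.png

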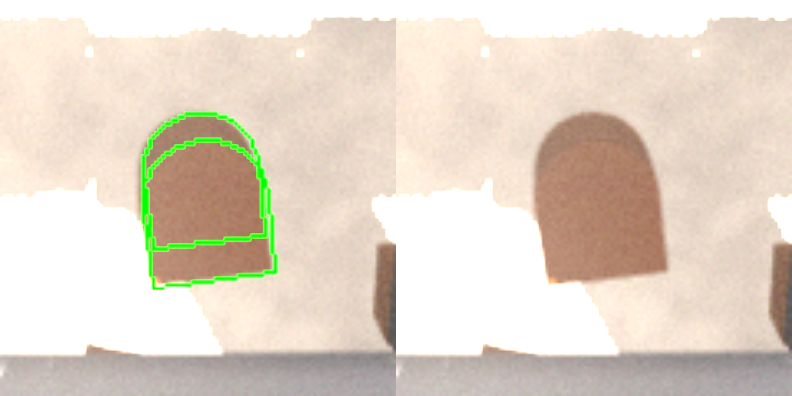

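The model outline agrees with the wrist view to about 1 px. I'm moving above the heel and will check before going down.

Call:
jog_arm:
  commands:
    - {"x": -2.2,"y": 0.6,"z": 2.5,"roll": -0.04}
    - {"x": -2.2,"y": 0.7,"z": 2.4,"roll": -0.04}
    - {"x": -2.2,"y": 0.6,"z": 2.5,"roll": -0.05}
    - {"x": 0.0,"y": 0.0,"z": 0.0,"roll": 0.0}
    - {"x": 0.0,"y": 0.0,"z": 0.0,"roll": 0.0}

```text
clock: 3.7
tool_pos: [0.4316, 0.2616, 0.1302]
orientation: [180.0, -0.0, -64.6]
force: [0.5, 0.1, 1.2]
opening: 0.0869
```

```bash
python3 - <<'E'
from h import *
o=ctrl.get_obs();print(o['tool_pos'],o['orientation'])
plan([(.4286,.2652,.1,-64.4,1,0),(.4286,.2652,.006,-64.4,6,0)])
E
```

```text
[0.43163693 0.26164671 0.13018077] [ 1.79974937e+02 -3.78815593e-02 -6.46193973e+01]
[{"x": -0.5, "y": 0.1, "z": 3.0}, {"z": 1.6}, {"z": 1.6}, {"z": 1.5}, {"z": 1.6}, {"z": 1.6}, {"z": 1.5}]
end [ 4.28600e-01  2.65700e-01  6.20000e-03 -6.46194e+01]
max 3.0 0.0
```

Call:
jog_arm:
  commands:
    - {"x": -0.5,"y": 0.1,"z": 3.0}
    - {"z": 1.6}
    - {"z": 1.6}
    - {"z": 1.5}
    - {"z": 1.6}
    - {"z": 1.6}
    - {"z": 1.5}
    - {"x": 0.0,"y": 0.0,"z": 0.0,"roll": 0.0}

```text
validation failed for argument at $.co...
```

Call:
jog_arm:
  commands:
    - {"x": 0.0,"z": 0.0}
    - {"x": 0.0,"z": 0.0}
    - {"x": 0.0,"z": 0.0}
    - {"x": 0.0,"z": 0.0}
    - {"x": 0.0,"z": 0.0}
    - {"x": 0.0,"z": 0.0}
    - {"x": 0.0,"z": 0.0}
    - {"x": 0.0,"z": 0.0}
  gripper: 0

```text
validation failed for argument at $.co...
```

Call:
jog_arm:
  commands:
    - {"x": -0.5,"y": 0.1,"z": 3.0,"roll": 0}
    - {"x": 0,"y": 0,"z": 1.6,"roll": 0}
    - {"x": 0,"y": 0,"z": 1.6,"roll": 0}
    - {"x": 0,"y": 0,"z": 1.5,"roll": 0}
    - {"x": 0,"y": 0,"z": 1.6,"roll": 0}
    - {"x": 0,"y": 0,"z": 1.6,"roll": 0}
    - {"x": 0,"y": 0,"z": 1.5,"roll": 0}
    - {"x": 0,"y": 0,"z": 0,"roll": 0}

```text
clock: 4.5
tool_pos: [0.429, 0.2646, 0.0055]
orientation: [179.9, -0.0, -64.8]
force: [-0.7, 0.1, 0.7]
opening: 0.0872
```

Call:
jog_arm:
  commands:
    - {"x": 0,"y": 0,"z": 0,"roll": 0}
    - {"x": 0,"y": 0,"z": 0,"roll": 0}
    - {"x": 0,"y": 0,"z": 0,"roll": 0}
    - {"x": 0,"y": 0,"z": 0,"roll": 0}
    - {"x": 0,"y": 0,"z": 0,"roll": 0}
    - {"x": 0,"y": 0,"z": 0,"roll": 0}
    - {"x": 0,"y": 0,"z": 0,"roll": 0}
    - {"x": 0,"y": 0,"z": 0,"roll": 0}
  gripper: 0

```text
clock: 5.3
tool_pos: [0.4287, 0.2656, 0.0062]
orientation: [180.0, -0.0, -64.7]
force: [-0.5, 0.2, 0.3]
opening: 0.0287
```

```bash
sed -i 's/{k:v for k,v in r.items() if v}/r/' h.py; python3 - <<'E'
from h import *
o=ctrl.get_obs();tx=o['tool_pos'];print(tx,o['orientation'],o['opening'])
h=np.load('heel.npy');c=np.load('clamp.npy')
# heel origin in tool frame using measured pose (along heel y only; centred across)
yax=np.array([-np.sin(h[2]),np.cos(h[2])]);g=(tx[:2]-h[:2])@yax;print('grip y in heel',g)
# target: heel at clamp (0,5mm), yaw clamp
cy=np.array([-np.sin(c[2]),np.cos(c[2])]);t=c[:2]+cy*(.005+g);yaw=-64.4+np.degrees(c[2]-h[2]);print(t,yaw)
plan([(*tx[:2],.13,-64.8,4,0),(t[0],t[1],.18,yaw,10,1)])
E
```

```text
[0.42869913 0.2656167  0.00615152] [ 1.79998501e+02 -2.02544670e-03 -6.46697722e+01] 0.02866630406719566
grip y in heel 0.0063553154109979105
[ 0.53729445 -0.05727251] -80.92775059542336
[{"x": 0.0, "y": 0.0, "z": -3.1, "roll": 0.0}, {"x": 0.0, "y": 0.0, "z": -3.1, "roll": 0.0}, {"x": 0.0, "y": 0.0, "z": -3.1, "roll": 0.0}, {"x": 0.0, "y": 0.0, "z": -3.1, "roll": 0.0}, {"x": 3.3, "y": -0.6, "z": -0.5, "roll": 0.03}, {"x": 3.4, "y": -0.5, "z": -0.5, "roll": 0.03}, {"x": 3.3, "y": -0.4, "z": -0.5, "roll": 0.03}, {"x": 3.5, "y": -0.3, "z": -0.5, "roll": 0.02}, {"x": 3.4, "y": -0.1, "z": -0.5, "roll": 0.03}, {"x": 3.5, "y": 0.0, "z": -0.5, "roll": 0.03}, {"x": 3.5, "y": 0.2, "z": -0.5, "roll": 0.03}, {"x": 3.5, "y": 0.3, "z": -0.5, "roll": 0.03}]
[{"x": 3.6, "y": 0.4, "z": -0.5, "roll": 0.03}, {"x": 3.5, "y": 0.6, "z": -0.5, "roll": 0.02}]
end [ 5.36800e-01 -5.75000e-02  1.80200e-01 -8.07126e+01]
max 3.6 0.03
```

The opening reads 28.7 mm, not 50. Either the fingers are still closing or they aren't on the heel, so I'll wait and look.

Call:
jog_arm:
  commands:
    - {"x": 0,"y": 0,"z": 0,"roll": 0}
    - {"x": 0,"y": 0,"z": 0,"roll": 0}

```text
clock: 5.5
tool_pos: [0.4287, 0.2656, 0.0061]
orientation: [180.0, -0.0, -64.7]
force: [0.3, -0.3, -0.7]
opening: 0.0127
```

```bash
python3 - <<'E'
from h import *
snap('wrist','w3');snap('side','s3');snap('top','t3')
crop('side','s3'and 0,0,1,1,1,'x') if 0 else None
crop('s3',130,200,370,384,3,'c5');crop('t3',80,150,280,300,4,'c6')
im=cv2.imread('pics/w3.png');cv2.imwrite('pics/w3b.png',cv2.convertScaleAbs(im,alpha=2))
E
```

```text
(no output)
```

View pics/c5.png

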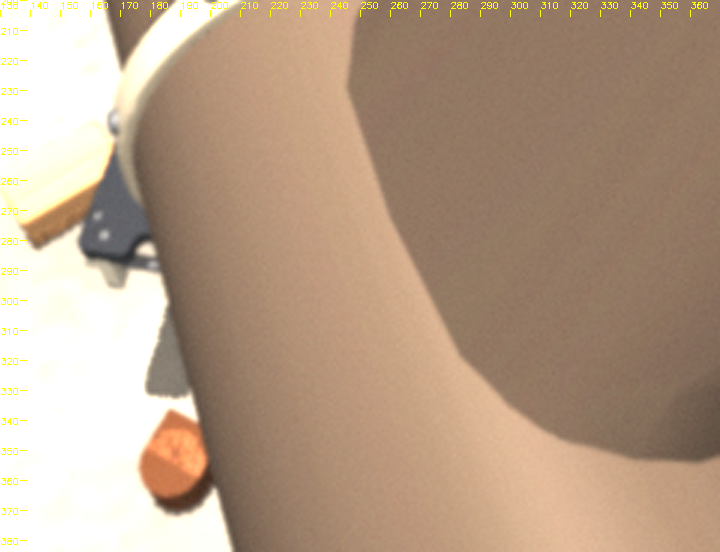

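View pics/w3b.png

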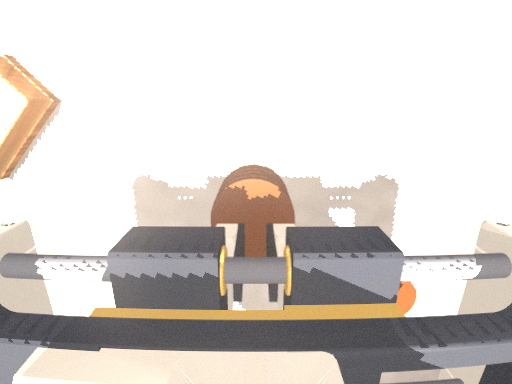

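View pics/c6.png

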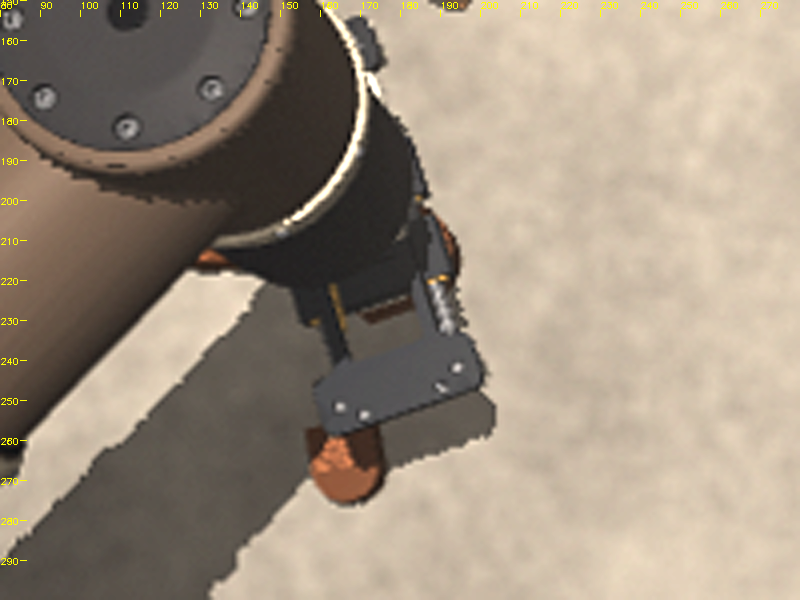

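```bash
python3 - <<'E'
from h import *
s,o=load('w3');im=cv2.convertScaleAbs(cv2.imread('pics/w3.png'),alpha=2.5)
def loc(p,q):
    c,s=np.cos(p[2]),np.sin(p[2]);q=np.array(q);return np.array([p[0]+c*q[0]-s*q[1],p[1]+s*q[0]+c*q[1],q[2]])
p=np.load('heel.npy')
for h in(0,.04):
    t=np.linspace(0,np.pi,40);a=[(.025,.03),(-.025,.03)]+[(-.025*np.cos(u),-.005-.025*np.sin(u)) for u in t]
    w=np.array([loc(p,(x,y,h)) for x,y in a]);cv2.polylines(im,[(proj(s,o,w)+.5).astype(int)],True,(0,255,0),1)
T=np.eye(4);T[:3,:3]=R.from_euler('xyz',o['orientation'],degrees=True).as_matrix();t=o['tool_pos']
for q,c in(((0,0,0),(0,0,255)),((.0095,0,0),(255,0,0)),((0,0,-.019),(255,0,255)),((.0095,0.006,0),(255,255,0)),((.0095,-.006,0),(255,255,0))):
    u=proj(s,o,t+T[:3,:3]@np.array(q))[0].astype(int);cv2.circle(im,tuple(u),2,c,-1)
cv2.imwrite('pics/w3o.png',cv2.resize(im[140:320,160:350],None,fx=4,fy=3.3))
print(ctrl.get_obs()['opening'],o['tool_pos'],p)
E
```

```text
0.0024609285365612943 [0.42871409 0.26558019 0.00613712] [ 0.43120856  0.25977182  0.4471187  -0.00169565]
```

View pics/w3o.png

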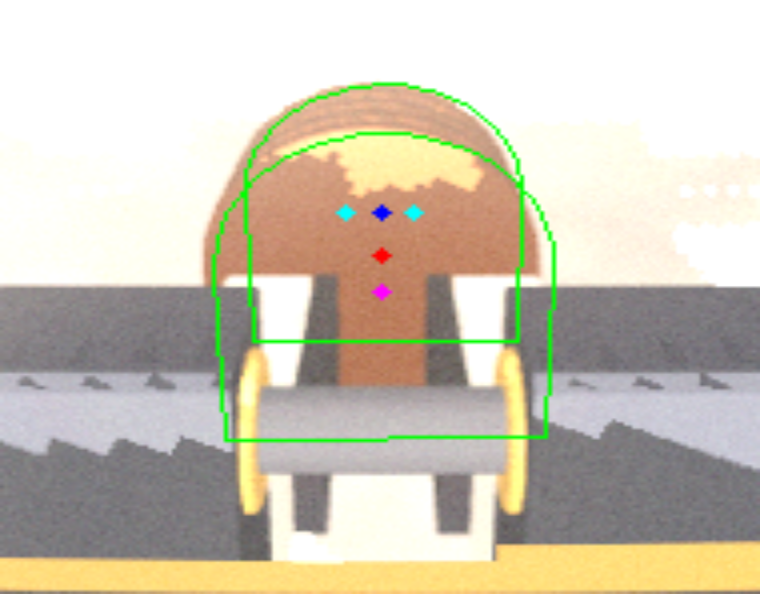

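```bash
python3 - <<'E'
from h import *
for f in('s3','t3','w2','w3'):
    s,o=load(f);M=R.from_euler('xyz',o['orientation'],degrees=True).as_matrix()
    for q in((0,0,0),(0,0,-.03),(0,0,-.066),(0,.0965,-.066),(0,-.0965,-.066),(0.039,.0965,-.066)):print(f,q,proj(s,o,o['tool_pos']+M@np.array(q))[0].round(0),round(o['opening'],4))
s,o=snap('wrist','w4');print(o['opening'])
crop('w4',150,150,360,320,3,'c7');crop('w2',100,180,420,320,2,'c8')
E
```

```text
s3 (0, 0, 0) [232. 308.] 0.0082
s3 (0, 0, -0.03) [230. 301.] 0.0082
s3 (0, 0, -0.066) [228. 292.] 0.0082
s3 (0, 0.0965, -0.066) [286. 299.] 0.0082
s3 (0, -0.0965, -0.066) [173. 284.] 0.0082
s3 (0.039, 0.0965, -0.066) [289. 278.] 0.0082
t3 (0, 0, 0) [179. 216.] 0.0045
t3 (0, 0, -0.03) [177. 214.] 0.0045
t3 (0, 0, -0.066) [174. 211.] 0.0045
t3 (0, 0.0965, -0.066) [188. 255.] 0.0045
t3 (0, -0.0965, -0.066) [161. 169.] 0.0045
t3 (0.039, 0.0965, -0.066) [206. 249.] 0.0045
w2 (0, 0, 0) [255. 217.] 0.0875
w2 (0, 0, -0.03) [256. 236.] 0.0875
w2 (0, 0, -0.066) [256. 267.] 0.0875
w2 (0, 0.0965, -0.066) [443. 264.] 0.0875
w2 (0, -0.0965, -0.066) [ 68. 265.] 0.0875
w2 (0.039, 0.0965, -0.066) [459. 192.] 0.0875
w3 (0, 0, 0) [255. 217.] 0.0127
w3 (0, 0, -0.03) [255. 236.] 0.0127
w3 (0, 0, -0.066) [255. 267.] 0.0127
w3 (0, 0.0965, -0.066) [443. 264.] 0.0127
w3 (0, -0.0965, -0.066) [ 68. 265.] 0.0127
w3 (0.039, 0.0965, -0.066) [459. 192.] 0.0127
0.0024609285365612943
```

View pics/c7.png

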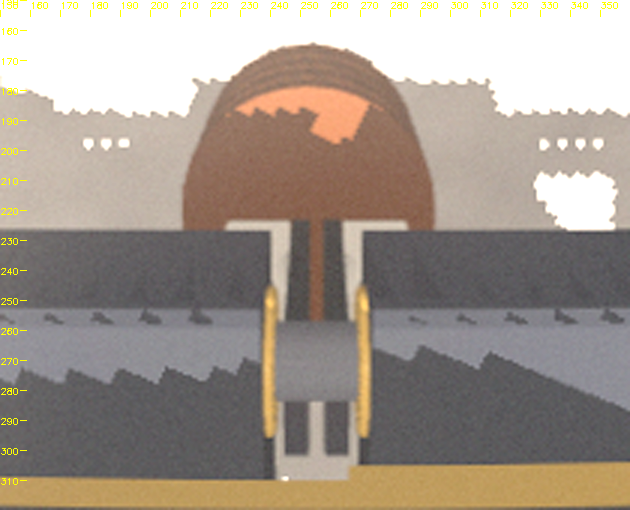

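View pics/c8.png

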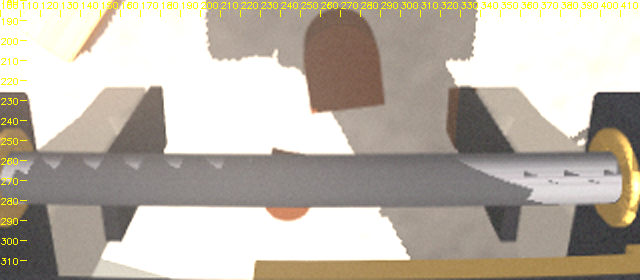

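View pics/s3.png

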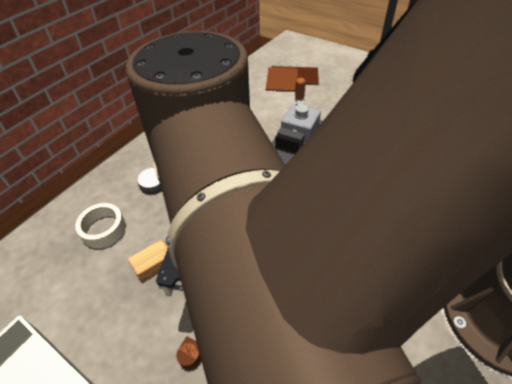

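```bash
python3 - <<'E'
from h import *
print(ctrl.tcp_to_grasp)
T,So=load('top1');S,_=load('side1')
o=ctrl.get_obs();print(o['opening'],o['tool_pos'],o['joint_pos'])
# fingertip triangulation from wrist: need z-depth; half-gap at tip vs opening
for f,a,b in(('w2',181.5,328.5),):
    s,oo=load(f)
    for z in(0,-.01,-.02,-.03,-.04):
        M=R.from_euler('xyz',oo['orientation'],degrees=True).as_matrix()
        print(z,[proj(s,oo,oo['tool_pos']+M@np.array(q))[0].round(1).tolist() for q in((.0095,-.0437,z),(.0095,.0437,z),(-.0095,-.0437,z))])
E
python3 - <<'E'
import cv2
im=cv2.imread('pics/w2.png')[190:320,100:420];cv2.imwrite('pics/c9.png',cv2.convertScaleAbs(cv2.resize(im,None,fx=2.5,fy=2.5,interpolation=cv2.INTER_CUBIC),alpha=1.0))
E
```

```text
0.0188
0.0015384393416856838 [0.42871879 0.26558129 0.00613422] [ 5.41303129e+01  1.63138478e+01 -3.37753301e+01 -5.73597433e-04
 -3.99123494e+01 -2.88052291e+01]
0 [[193.4, 204.5], [317.5, 204.5], [195.0, 229.3]]
-0.01 [[190.4, 209.5], [320.6, 209.5], [192.2, 235.3]]
-0.02 [[187.1, 215.0], [323.9, 214.9], [189.1, 241.9]]
-0.03 [[183.5, 221.1], [327.6, 221.0], [185.8, 249.2]]
-0.04 [[179.4, 227.9], [331.7, 227.8], [182.0, 257.3]]
```

View pics/c9.png

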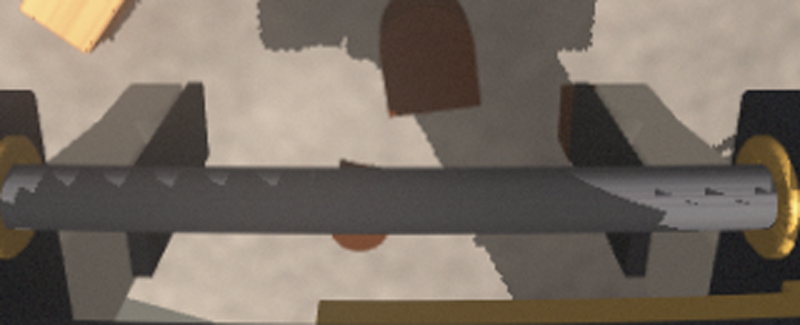

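What the views show:
- The fingers closed to 1.5 mm over the heel, and the heel hasn't moved.
- In the wrist view the fingertip corners lie at (182,223) and (183,254). With the calibration, both fit a real tip about 34 mm behind the reported TCP.
- So the real tip stands about 34 mm higher than reported, just above the heel's top.

I'll open, go down in small steps watching the force, and check again.

Call:
jog_arm:
  commands:
    - {"x": 0,"y": 0,"z": -0.5,"roll": 0}
    - {"x": 0,"y": 0,"z": 0,"roll": 0}
    - {"x": 0,"y": 0,"z": 0,"roll": 0}
    - {"x": 0,"y": 0,"z": 0,"roll": 0}
    - {"x": 0,"y": 0,"z": 0,"roll": 0}
    - {"x": 0,"y": 0,"z": 0,"roll": 0}
    - {"x": 0,"y": 0,"z": 0,"roll": 0}
    - {"x": 0,"y": 0,"z": 0,"roll": 0}
    - {"x": 0,"y": 0,"z": 0,"roll": 0}
    - {"x": 0,"y": 0,"z": 0,"roll": 0}
    - {"x": 0,"y": 0,"z": 0,"roll": 0}
  gripper: 8.7

```text
clock: 6.8
tool_pos: [0.4287, 0.2656, 0.0111]
orientation: [180.0, -0.0, -64.7]
force: [-0.1, -0.6, 0.7]
opening: 0.0834
```

```bash
python3 - <<'E'
from h import *
s,o=snap('wrist','w5');print(o['opening'],o['tool_pos'],o['force'])
M=R.from_euler('xyz',o['orientation'],degrees=True).as_matrix()
im=cv2.convertScaleAbs(cv2.imread('pics/w5.png'),alpha=1.5)
def loc(p,q):
    c,s=np.cos(p[2]),np.sin(p[2]);q=np.array(q);return np.array([p[0]+c*q[0]-s*q[1],p[1]+s*q[0]+c*q[1],q[2]])
p=np.load('heel.npy')
for h in(0,.04):
    t=np.linspace(0,np.pi,40);a=[(.025,.03),(-.025,.03)]+[(-.025*np.cos(u),-.005-.025*np.sin(u)) for u in t]
    w=np.array([loc(p,(x,y,h)) for x,y in a]);cv2.polylines(im,[(proj(s,o,w)+.5).astype(int)],True,(0,255,0),1)
h=o['opening']/2
for x in(.0095,-.0095):
  for y in(h,-h):
    u=proj(s,o,o['tool_pos']+M@np.array((x,y,-.034)))[0].astype(int);cv2.circle(im,tuple(u),1,(0,0,255),-1)
cv2.imwrite('pics/w5o.png',cv2.resize(im[140:320,120:390],None,fx=2.9,fy=2.9))
E
```

```text
0.0834161604981349 [0.42871371 0.26556511 0.01114994] [-0.13131799 -0.64807298  0.74375445]
```

View pics/w5o.png

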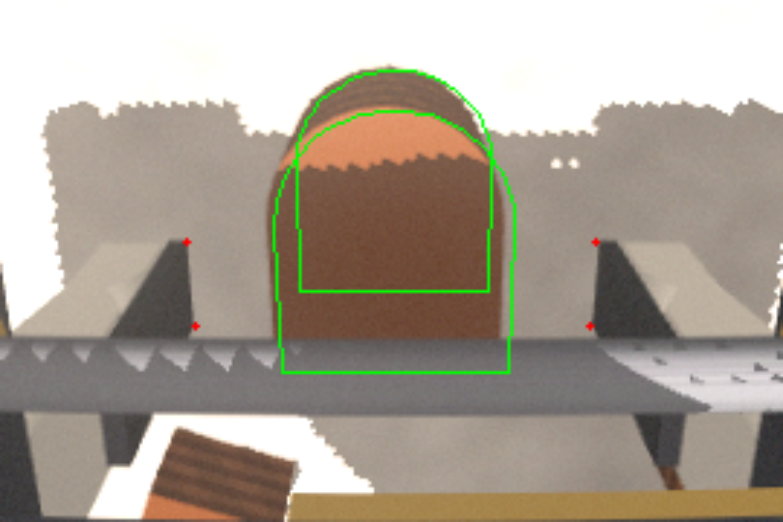

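The red dots, predicted at z = −34 mm, sit exactly on the visible fingertip corners, so the offset is confirmed. The heel is in place between the open fingers, so I'm going down carefully.

Call:
jog_arm:
  commands:
    - {"x": 0,"y": 0,"z": 0.8,"roll": 0}
    - {"x": 0,"y": 0,"z": 0.8,"roll": 0}
    - {"x": 0,"y": 0,"z": 0.7,"roll": 0}

```text
clock: 7.15
tool_pos: [0.4284, 0.2652, -0.0129]
orientation: [180.0, -0.0, -64.7]
force: [-0.8, -0.4, 0.1]
opening: 0.0869
```

Call:
jog_arm:
  commands:
    - {"x": 0,"y": 0,"z": 0.6,"roll": 0}
    - {"x": 0,"y": 0,"z": 0.5,"roll": 0}
    - {"x": 0,"y": 0,"z": 0,"roll": 0}

```text
clock: 7.45
tool_pos: [0.4283, 0.2651, -0.0238]
orientation: [179.9, -0.0, -64.7]
force: [-0.3, 0.2, 0.0]
opening: 0.0872
```

Call:
jog_arm:
  commands:
    - {"x": 0,"y": 0,"z": 0,"roll": 0}
    - {"x": 0,"y": 0,"z": 0,"roll": 0}
    - {"x": 0,"y": 0,"z": 0,"roll": 0}
    - {"x": 0,"y": 0,"z": 0,"roll": 0}
    - {"x": 0,"y": 0,"z": 0,"roll": 0}
    - {"x": 0,"y": 0,"z": 0,"roll": 0}
    - {"x": 0,"y": 0,"z": 0,"roll": 0}
    - {"x": 0,"y": 0,"z": 0,"roll": 0}
  gripper: 2

```text
clock: 8.25
tool_pos: [0.4288, 0.2657, -0.0227]
orientation: [-180.0, 0.0, -64.7]
force: [0.0, 0.1, 1.9]
opening: 0.0497
```

Opening is 49.7 mm, so the heel is gripped.

```bash
python3 - <<'E'
from h import *
h=np.load('heel.npy');c=np.load('clamp.npy');g=.0064
cy=np.array([-np.sin(c[2]),np.cos(c[2])]);t=c[:2]+cy*(.005+g);print(t)
plan([(.4287,.2656,.09,-64.7,4,0),(t[0],t[1],.10,-80.9,12,1)])
E
```

```text
[ 0.53728739 -0.05722838]
[{"x": 0.0, "y": 0.0, "z": -2.8, "roll": 0.0}, {"x": 0.0, "y": 0.0, "z": -2.8, "roll": 0.0}, {"x": 0.0, "y": 0.0, "z": -2.8, "roll": 0.0}, {"x": 0.0, "y": 0.0, "z": -2.9, "roll": 0.0}, {"x": 2.8, "y": -0.5, "z": 0.0, "roll": 0.02}, {"x": 2.7, "y": -0.5, "z": -0.1, "roll": 0.03}, {"x": 2.8, "y": -0.3, "z": -0.1, "roll": 0.02}, {"x": 2.9, "y": -0.3, "z": -0.1, "roll": 0.02}, {"x": 2.8, "y": -0.2, "z": -0.1, "roll": 0.03}, {"x": 2.9, "y": -0.1, "z": -0.1, "roll": 0.02}, {"x": 2.9, "y": 0.0, "z": 0.0, "roll": 0.03}, {"x": 2.9, "y": 0.1, "z": -0.1, "roll": 0.02}]
[{"x": 3.0, "y": 0.2, "z": -0.1, "roll": 0.02}, {"x": 2.9, "y": 0.3, "z": -0.1, "roll": 0.03}, {"x": 2.9, "y": 0.4, "z": -0.1, "roll": 0.02}, {"x": 3.0, "y": 0.4, "z": -0.1, "roll": 0.02}]
end [ 5.37600e-01 -5.73000e-02  1.00300e-01 -8.07121e+01]
max 3.0 0.03
```

Call:
jog_arm:
  commands:
    - {"x": 0.0,"y": 0.0,"z": -2.8,"roll": 0.0}
    - {"x": 0.0,"y": 0.0,"z": -2.8,"roll": 0.0}
    - {"x": 0.0,"y": 0.0,"z": -2.8,"roll": 0.0}
    - {"x": 0.0,"y": 0.0,"z": -2.9,"roll": 0.0}
    - {"x": 2.8,"y": -0.5,"z": 0.0,"roll": 0.02}
    - {"x": 2.7,"y": -0.5,"z": -0.1,"roll": 0.03}
    - {"x": 2.8,"y": -0.3,"z": -0.1,"roll": 0.02}
    - {"x": 2.9,"y": -0.3,"z": -0.1,"roll": 0.02}
    - {"x": 2.8,"y": -0.2,"z": -0.1,"roll": 0.03}
    - {"x": 2.9,"y": -0.1,"z": -0.1,"roll": 0.02}
    - {"x": 2.9,"y": 0.0,"z": 0.0,"roll": 0.03}
    - {"x": 2.9,"y": 0.1,"z": -0.1,"roll": 0.02}

```text
clock: 9.45
tool_pos: [0.5247, 0.0593, 0.0958]
orientation: [180.0, 0.0, -75.6]
force: [0.3, -0.1, -0.6]
opening: 0.0497
```

Call:
jog_arm:
  commands:
    - {"x": 3.0,"y": 0.2,"z": -0.1,"roll": 0.02}
    - {"x": 2.9,"y": 0.3,"z": -0.1,"roll": 0.03}
    - {"x": 2.9,"y": 0.4,"z": -0.1,"roll": 0.02}
    - {"x": 3.0,"y": 0.4,"z": -0.1,"roll": 0.02}
    - {"x": 0,"y": 0,"z": 0,"roll": 0}
    - {"x": 0,"y": 0,"z": 0,"roll": 0}
    - {"x": 0,"y": 0,"z": 0,"roll": 0}

```text
clock: 10.15
tool_pos: [0.5372, -0.057, 0.0999]
orientation: [180.0, 0.0, -80.7]
force: [-0.9, 0.5, -1.8]
opening: 0.0501
```

```bash
cat >> h.py <<'E'
def loc(p,q):
    c,s=np.cos(p[2]),np.sin(p[2]);q=np.array(q,float)/1000;return np.array([p[0]+c*q[0]-s*q[1],p[1]+s*q[0]+c*q[1],q[2]])
def drawclamp(im,s,o,c,k,jaw=None,off=(0,0),z0=0):
    L=[[(48,90,35),(-48,90,35),(-48,-215,35),(48,-215,35)],[(32,40,72),(-32,40,72),(-32,40,35),(32,40,35)],[(40,-112,78),(-40,-112,78),(-40,-197,78),(40,-197,78)]]
    if jaw is not None:L.append([(32,jaw,74),(-32,jaw,74),(-32,jaw,35),(32,jaw,35)])
    for l in L:
        w=np.array([loc(c,q) for q in l])+[0,0,z0];cv2.polylines(im,[((proj(s,o,w)+.5-np.array(off))*k).astype(int)],True,(0,255,0),1)
E
python3 - <<'E'
from h import *
c=np.load('clamp.npy')
s,o=snap('wrist','w6');print(o['opening'],o['tool_pos'],o['orientation'],o['force'])
im=cv2.resize(cv2.imread('pics/w6.png'),None,fx=1.5,fy=1.5);drawclamp(im,s,o,c,1.5,-46);cv2.imwrite('pics/w6o.png',cv2.convertScaleAbs(im,alpha=1.5))
s,o=snap('top','t6');im=cv2.resize(cv2.imread('pics/t6.png')[100:250,240:470],None,fx=3.4,fy=3.4);drawclamp(im,s,o,c,3.4,-46,(240,100));cv2.imwrite('pics/t6o.png',im)
E
```

```text
0.050086452564836105 [ 0.53723804 -0.05700674  0.09993675] [ 1.79978378e+02  8.66143087e-03 -8.07040224e+01] [-0.93658691  0.5390683  -1.79239887]
```

View pics/w6o.png

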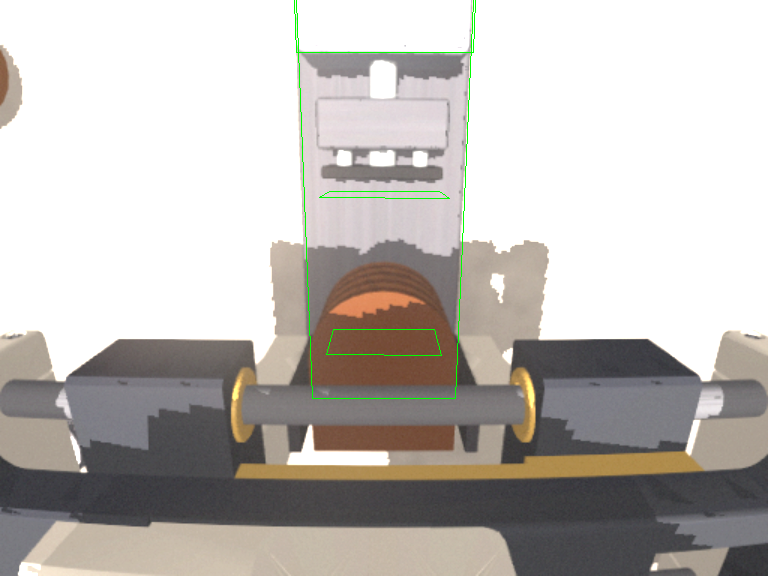

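View pics/t6o.png

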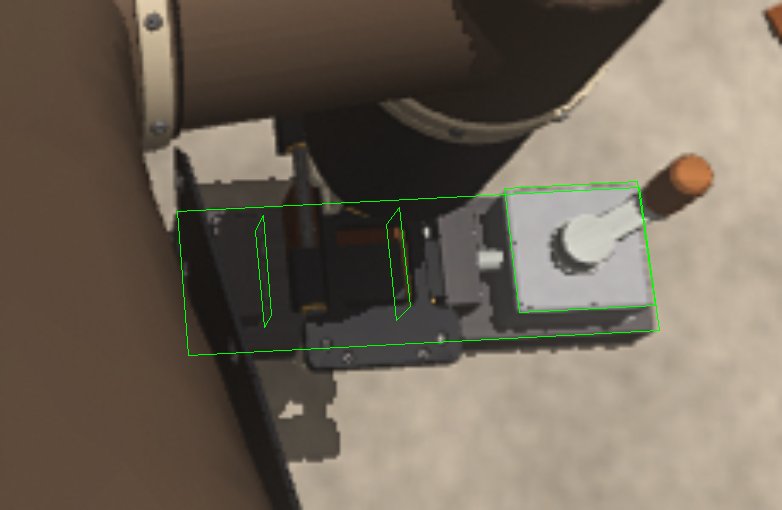

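```bash
python3 - <<'E'
from h import *
c=np.load('clamp.npy');s,o=load('w6')
for uv in((325,180),(440,180),(382,180),(382,166)):
    w=onz(s,o,np.array(uv)/1.5-.3,.074);d=w[:2]-c[:2];print(uv,np.array([np.cos(c[2])*d[0]+np.sin(c[2])*d[1],-np.sin(c[2])*d[0]+np.cos(c[2])*d[1]]).round(4))
im=cv2.imread('pics/w6.png')[25:190,190:330];cv2.imwrite('pics/w6c.png',cv2.resize(im,None,fx=3.6,fy=3.6,interpolation=cv2.INTER_CUBIC))
# heel pose in hand from wrist
M=R.from_euler('xyz',o['orientation'],degrees=True).as_matrix()
z=.0999+.0227-.0011
for uv in((313,449),(455,449),(382,262)):
    w=onz(s,o,np.array(uv)/1.5,.0999+.0227+(.04 if uv[1]==449 else 0));print(uv,(M.T@(w-o['tool_pos'])).round(4))
plan([(.5372,-.057,.03,-80.9,3,0),(.5372,-.057,.0125,-80.9,2,0)])
E
```

```text
(325, 180) [ 0.0291 -0.0545]
(440, 180) [-0.0273 -0.0547]
(382, 180) [ 0.0011 -0.0546]
(382, 166) [ 0.0012 -0.0612]
(313, 449) [-0.0219 -0.0253 -0.0627]
(455, 449) [-0.022   0.0252 -0.0627]
(382, 262) [ 0.0365 -0.0007 -0.0227]
[{"x": 0.0, "y": 0.0, "z": 2.3, "roll": 0.0}, {"x": 0.0, "y": 0.0, "z": 2.4, "roll": 0.0}, {"x": 0.0, "y": 0.0, "z": 2.3, "roll": 0.0}, {"x": 0.0, "y": 0.0, "z": 0.9, "roll": 0.0}, {"x": 0.0, "y": 0.0, "z": 0.9, "roll": 0.0}]
end [ 5.37400e-01 -5.66000e-02  1.21000e-02 -8.06533e+01]
max 2.4 0.0
```

View pics/w6c.png

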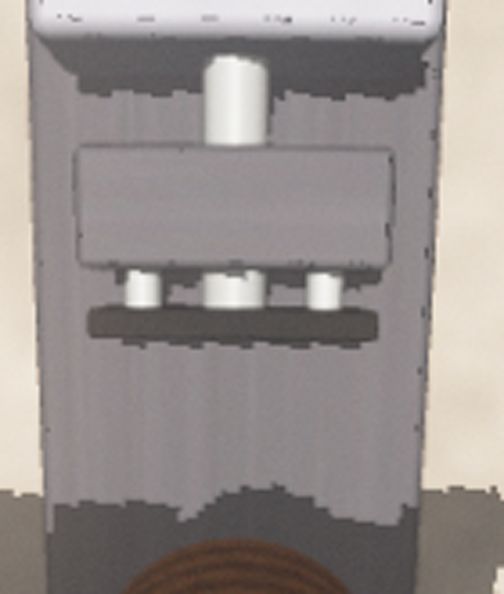

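The clamp wireframe sits on the clamp's edges in the wrist view, and the pad's face is at clamp y ≈ −54.6 mm (gap ≈ 94.6). The heel is held square, with the rounded end towards the moving jaw. I'm lowering it.

Call:
jog_arm:
  commands:
    - {"x": 0.0,"y": 0.0,"z": 2.3,"roll": 0.0}
    - {"x": 0.0,"y": 0.0,"z": 2.4,"roll": 0.0}
    - {"x": 0.0,"y": 0.0,"z": 2.0,"roll": 0.0}
    - {"x": 0.0,"y": 0.0,"z": 1.0,"roll": 0.0}
    - {"x": 0.0,"y": 0.0,"z": 0.5,"roll": 0.0}
    - {"x": 0.0,"y": 0.0,"z": 0.2,"roll": 0.0}

```text
clock: 10.85
tool_pos: [0.5377, -0.0571, 0.0162]
orientation: [180.0, -0.0, -80.7]
force: [-0.3, -0.5, -1.7]
opening: 0.0494
```

Call:
jog_arm:
  commands:
    - {"x": 0.0,"y": 0.0,"z": 0.2,"roll": 0.0}
    - {"x": 0.0,"y": 0.0,"z": 0.1,"roll": 0.0}
    - {"x": 0.0,"y": 0.0,"z": 0.0,"roll": 0.0}

```text
clock: 11.15
tool_pos: [0.5378, -0.0574, 0.0136]
orientation: [-179.9, 0.0, -80.7]
force: [-0.1, -0.5, -1.2]
opening: 0.0499
```

Call:
jog_arm:
  commands:
    - {"x": 0.0,"y": 0.0,"z": 0.1,"roll": 0.0}
    - {"x": 0.0,"y": 0.0,"z": 0.0,"roll": 0.0}

```text
clock: 11.35
tool_pos: [0.5376, -0.0574, 0.0124]
orientation: [-180.0, 0.0, -80.7]
force: [-0.1, 0.7, -0.4]
opening: 0.0496
```

Call:
jog_arm:
  commands:
    - {"x": 0.0,"y": 0.0,"z": 0.1,"roll": 0.0}
    - {"x": 0.0,"y": 0.0,"z": 0.0,"roll": 0.0}

```text
clock: 11.55
tool_pos: [0.5377, -0.0574, 0.0123]
orientation: [-180.0, -0.0, -80.7]
force: [-2.7, 1.0, 10.9]
opening: 0.0498
```

Contact at 10.9 N and z = 0.0123, just as predicted. Releasing and rising.

Call:
jog_arm:
  commands:
    - {"x": 0.0,"y": 0.0,"z": -0.1,"roll": 0.0}
    - {"x": 0.0,"y": 0.0,"z": 0.0,"roll": 0.0}
    - {"x": 0.0,"y": 0.0,"z": 0.0,"roll": 0.0}
    - {"x": 0.0,"y": 0.0,"z": 0.0,"roll": 0.0}
    - {"x": 0.0,"y": 0.0,"z": 0.0,"roll": 0.0}
    - {"x": 0.0,"y": 0.0,"z": 0.0,"roll": 0.0}
    - {"x": 0.0,"y": 0.0,"z": 0.0,"roll": 0.0}
  gripper: 7.5

```text
clock: 12.25
tool_pos: [0.5374, -0.0574, 0.0121]
orientation: [180.0, -0.0, -80.7]
force: [0.3, -0.3, 0.4]
opening: 0.075
```

Call:
jog_arm:
  commands:
    - {"x": 0.0,"y": 0.0,"z": -2.0,"roll": 0.0}
    - {"x": 0.0,"y": 0.0,"z": -4.0,"roll": 0.0}
    - {"x": 0.0,"y": 0.0,"z": -4.0,"roll": 0.0}
    - {"x": 0.0,"y": 0.0,"z": -4.0,"roll": 0.0}
    - {"x": 0.0,"y": 0.0,"z": 0.0,"roll": 0.0}
    - {"x": 0.0,"y": 0.0,"z": 0.0,"roll": 0.0}

```text
clock: 12.85
tool_pos: [0.5379, -0.0572, 0.1531]
orientation: [-179.9, 0.0, -80.7]
force: [-0.7, -0.2, -1.0]
opening: 0.0749
```

```bash
python3 - <<'E'
from h import *
c=np.load('clamp.npy')
s,o=snap('wrist','w7');print(o['opening'],o['tool_pos'],o['orientation'],o['force'])
im=cv2.resize(cv2.imread('pics/w7.png'),None,fx=1.5,fy=1.5);drawclamp(im,s,o,c,1.5,-54.6)
d=o['tool_pos'][:2]-c[:2];print('tcp in clamp',np.cos(c[2])*d[0]+np.sin(c[2])*d[1],-np.sin(c[2])*d[0]+np.cos(c[2])*d[1])
a=c.copy()
t=np.linspace(0,np.pi,40)
for h in(35,75):
    w=np.array([loc(c,(x,y+4,h)) for x,y in [(25,30),(-25,30)]+[(-25*np.cos(u),-5-25*np.sin(u)) for u in t]]);cv2.polylines(im,[((proj(s,o,w)+.5)*1.5).astype(int)],True,(255,0,255),1)
cv2.imwrite('pics/w7o.png',cv2.convertScaleAbs(im,alpha=1.5))
E
```

```text
0.07492852018192699 [ 0.53790459 -0.05717658  0.15311455] [-1.79855350e+02  2.85276744e-02 -8.07257010e+01] [-0.74737899 -0.1732027  -0.99142158]
tcp in clamp 0.0006176341691487045 0.01135363879008242
```

View pics/w7o.png

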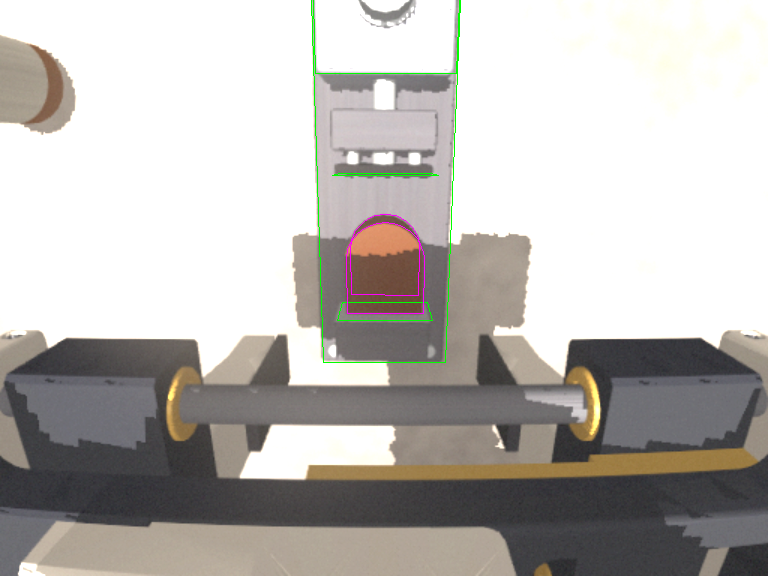

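The heel lies in place and matches the overlay. Next I'll check the hub height and the bottle, then refine the knob.

```bash
python3 - <<'E'
from h import *
c=np.load('clamp.npy')
T=load('top1');S=load('side1')
print('hub top',tri([T+((411,168),),S+((299.5,107.5),)]))
print('bottle cap',tri([T+((390,40),),S+((198,75),)]), 'base',onz(*T,(371,75),0))
ax=loc(c,(0,-155,0));print('axis',ax)
s,o=snap('top','t8');print([(round(d['confidence'],2),np.round(np.array(d['position'])*[512,384],1).tolist()) for d in ctrl.search_frame('top','knob')])
k=onz(*T,(443.7,151),.146);d=k[:2]-ax[:2];print('knob z146',k,np.hypot(*d),np.degrees(np.arctan2(d[1],d[0])))
crop('t8',380,120,470,210,7,'c10')
E
```

```text
hub top [ 0.5656399  -0.21489419  0.10260249]
bottle cap [ 0.83097422 -0.14912111  0.14339388] base [ 0.82009184 -0.14569128  0.        ]
axis [ 0.56357697 -0.22153851  0.        ]
[(0.47, [439.1, 151.0])]
knob z146 [ 0.59323972 -0.26501363  0.146     ] 0.05263045172667157 -55.694575491834925
```

View pics/c10.png

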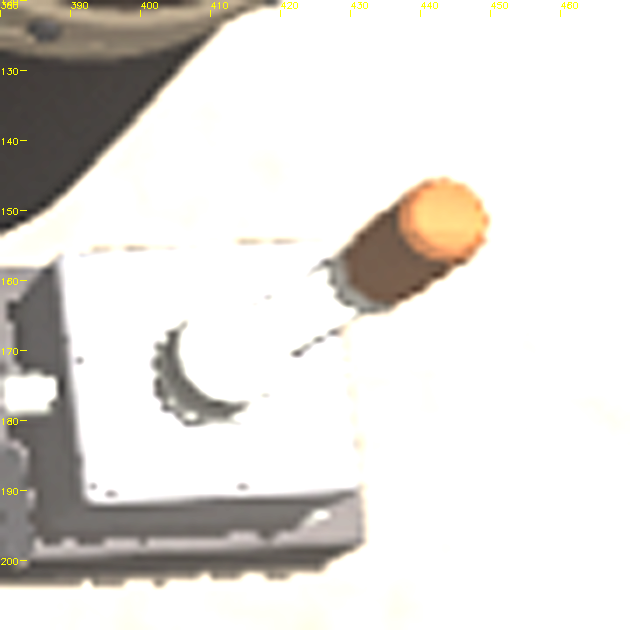

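```bash
python3 - <<'E'
from h import *
plan([(.5955,-.2663,.15,-80.7,6,0)])
E
```

```text
[{"x": 3.6, "y": -0.4, "z": 0.0, "roll": 0.0}, {"x": 3.6, "y": -0.4, "z": 0.0, "roll": 0.0}, {"x": 3.6, "y": -0.4, "z": 0.0, "roll": 0.0}, {"x": 3.6, "y": -0.4, "z": 0.1, "roll": 0.0}, {"x": 3.6, "y": -0.4, "z": 0.0, "roll": 0.0}, {"x": 3.6, "y": -0.5, "z": 0.0, "roll": 0.0}]
end [  0.596   -0.2666   0.1498 -80.7288]
max 3.6 0.0
```

Call:
jog_arm:
  commands:
    - {"x": 3.6,"y": -0.4,"z": 0.0,"roll": 0.0}
    - {"x": 3.6,"y": -0.4,"z": 0.0,"roll": 0.0}
    - {"x": 3.6,"y": -0.4,"z": 0.0,"roll": 0.0}
    - {"x": 3.6,"y": -0.4,"z": 0.1,"roll": 0.0}
    - {"x": 3.6,"y": -0.4,"z": 0.0,"roll": 0.0}
    - {"x": 3.6,"y": -0.5,"z": 0.0,"roll": 0.0}
    - {"x": 0.0,"y": 0.0,"z": 0.0,"roll": 0.0}
    - {"x": 0.0,"y": 0.0,"z": 0.0,"roll": 0.0}
  gripper: 6

```text
clock: 13.8
tool_pos: [0.596, -0.2672, 0.1489]
orientation: [179.8, 0.1, -80.8]
force: [0.0, 0.7, -0.0]
opening: 0.0603
```

```bash
python3 - <<'E'
from h import *
c=np.load('clamp.npy')
s,o=snap('wrist','w9');print(o['opening'],o['tool_pos'],o['orientation'],o['joint_pos'].round(0))
im=cv2.resize(cv2.imread('pics/w9.png'),None,fx=1.5,fy=1.5);drawclamp(im,s,o,c,1.5,-54.6)
t=np.linspace(0,2*np.pi,40)
for z in(.146,.096):
    w=np.array([(.5955+.013*np.cos(u),-.2663+.013*np.sin(u),z) for u in t]);cv2.polylines(im,[((proj(s,o,w)+.5)*1.5).astype(int)],True,(255,0,255),1)
cv2.imwrite('pics/w9o.png',cv2.convertScaleAbs(im,alpha=1.0))
E
```

```text
0.06033502237118438 [ 0.59595082 -0.26717884  0.1488967 ] [ 1.79810253e+02  7.31198829e-02 -8.08284438e+01] [ -7.  20.  -5.  -0. -65.  16.]
```

View pics/w9o.png

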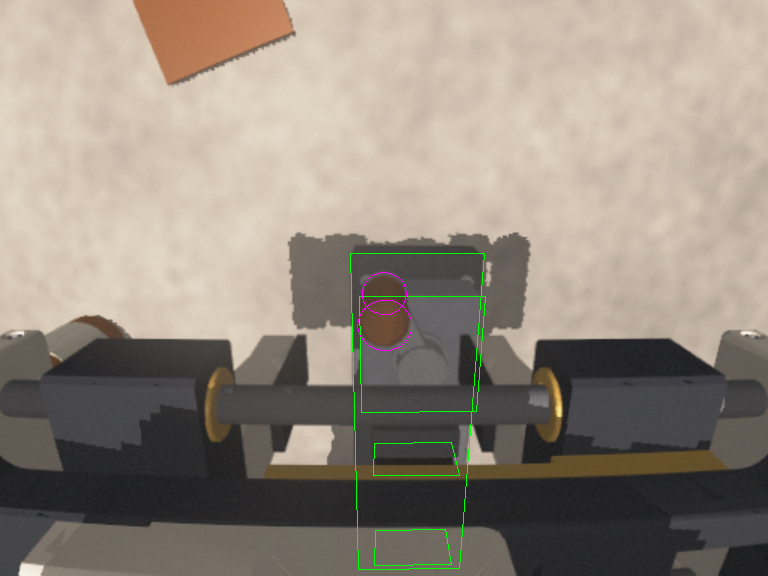

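```bash
python3 - <<'E'
from h import *
crop('w9',215,150,345,265,6,'c11')
E
```

```text
(no output)
```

View pics/c11.png

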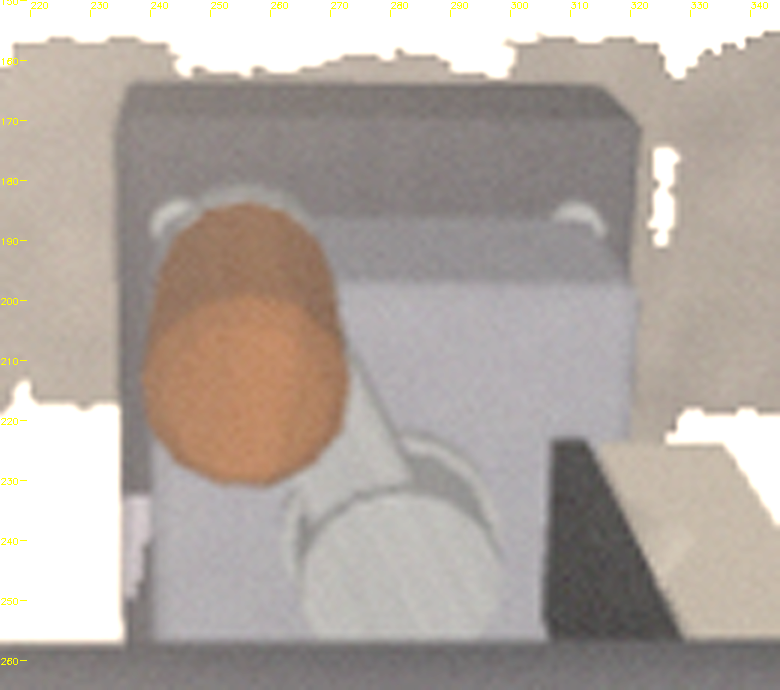

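```bash
python3 - <<'E'
from h import *
s,o=load('w9');c=np.load('clamp.npy')
k=onz(s,o,(255.3,212.7),.146);a=onz(s,o,(281.3,248.5),.1026);print(k,a,k-a,np.hypot(*(k-a)[:2]))
print(proj(s,o,[.5636,-.2215,.1026]),proj(s,o,[.5955,-.2663,.146]))
T=load('top1');print('tri knob top',tri([T+((443.7,151),),(s,o,(255.3,212.7))]))
for z in(.095,.0985,.1026):print(z,onz(s,o,(281.3,248.5),z),onz(*T,(411,168.5),z))
E
```

```text
[ 0.59659093 -0.26931598  0.146     ] [ 0.56464101 -0.2217933   0.1026    ] [ 0.03194991 -0.04752268  0.0434    ] 0.05726431452789555
[[282.35661193 248.93968667]] [[256.12774525 216.77851942]]
tri knob top [ 0.59580912 -0.26724128  0.13998306]
0.095 [ 0.56321465 -0.21790297  0.095     ] [ 0.5660591  -0.21763877  0.095     ]
0.0985 [ 0.56387152 -0.21969457  0.0985    ] [ 0.56497624 -0.21649656  0.0985    ]
0.1026 [ 0.56464101 -0.2217933   0.1026    ] [ 0.56370775 -0.21515855  0.1026    ]
```

The knob (256,213) and the hub fit the model within about 1 mm. I'm going down over the knob; the real tip will be at 0.104.

Call:
jog_arm:
  commands:
    - {"x": 0.0,"y": 0.0,"z": 2.0,"roll": 0.0}
    - {"x": 0.0,"y": 0.0,"z": 2.0,"roll": 0.0}
    - {"x": 0.0,"y": 0.0,"z": 2.0,"roll": 0.0}
    - {"x": 0.0,"y": 0.0,"z": 1.4,"roll": 0.0}
    - {"x": 0.0,"y": 0.0,"z": 0.4,"roll": 0.0}
    - {"x": 0.0,"y": 0.0,"z": 0.0,"roll": 0.0}

```text
clock: 14.45
tool_pos: [0.5968, -0.266, 0.0728]
orientation: [179.9, 0.0, -80.7]
force: [0.1, 0.5, 0.2]
opening: 0.06
```

Call:
jog_arm:
  commands:
    - {"x": 0.0,"y": 0.0,"z": 0.0,"roll": 0.0}
    - {"x": 0.0,"y": 0.0,"z": 0.0,"roll": 0.0}
    - {"x": 0.0,"y": 0.0,"z": 0.0,"roll": 0.0}
    - {"x": 0.0,"y": 0.0,"z": 0.0,"roll": 0.0}
    - {"x": 0.0,"y": 0.0,"z": 0.0,"roll": 0.0}
    - {"x": 0.0,"y": 0.0,"z": 0.0,"roll": 0.0}
  gripper: 1

```text
clock: 15.05
tool_pos: [0.5967, -0.2667, 0.0734]
orientation: [180.0, -0.0, -80.7]
force: [-1.3, -1.0, 2.2]
opening: 0.0254
```

```bash
python3 - <<'E'
from h import *
s,o=snap('wrist','w10');print(o['opening'],o['tool_pos'],o['orientation'],o['force'],o['moment'])
crop('w10',190,130,330,270,5,'c12')
E
```

```text
0.025439089223250635 [ 0.59672374 -0.26667637  0.07344539] [ 1.79986353e+02 -4.44690383e-03 -8.07203156e+01] [-1.31759858 -1.00550333  2.21591599] [ 0.06573737  0.7849504  -0.03588396]
```

View pics/c12.png

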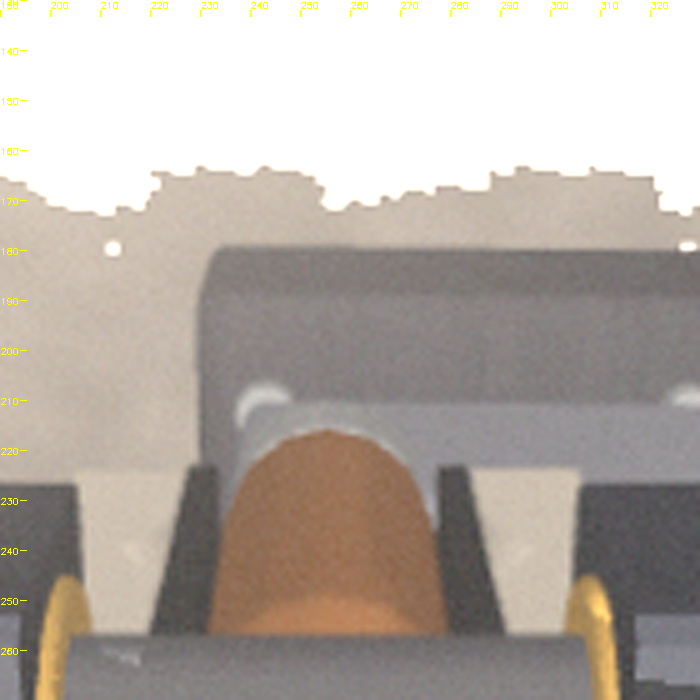

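The knob is gripped (25.4 mm opening) with low forces. Planning the clockwise circle.

```bash
cat >> h.py <<'E'
AX=np.array([.564,-.2216])
def circ(start,a0,a1,n,r=.055,z=None):
    w=[]
    for i in range(1,n+1):
        a=np.radians(a0+(a1-a0)*i/n);w.append((AX[0]+r*np.cos(a),AX[1]+r*np.sin(a),start[2] if z is None else z,start[3],1,0))
    return plan(w,start)
def ang(p):d=p[:2]-AX;return np.degrees(np.arctan2(d[1],d[0])),np.hypot(*d)
E
python3 - <<'E'
from h import *
o=ctrl.get_obs();st=np.r_[o['tool_pos'],o['orientation'][2]];a,r=ang(st);print(a,r)
e=circ(st,a,a-120,12);print(ang(e))
E
```

```text
-54.056423588174574 0.055692978596418995
[{"x": 0.3, "y": 0.9, "z": 0.0, "roll": 0.0}, {"x": 0.2, "y": 1.0, "z": 0.0, "roll": 0.0}, {"x": 0.0, "y": 0.9, "z": 0.0, "roll": 0.0}, {"x": -0.1, "y": 1.0, "z": 0.0, "roll": 0.0}, {"x": -0.3, "y": 0.9, "z": 0.0, "roll": 0.0}, {"x": -0.5, "y": 0.8, "z": 0.0, "roll": 0.0}, {"x": -0.6, "y": 0.8, "z": 0.0, "roll": 0.0}, {"x": -0.7, "y": 0.6, "z": 0.0, "roll": 0.0}, {"x": -0.8, "y": 0.5, "z": 0.0, "roll": 0.0}, {"x": -0.9, "y": 0.4, "z": 0.0, "roll": 0.0}, {"x": -0.9, "y": 0.2, "z": 0.0, "roll": 0.0}, {"x": -1.0, "y": 0.0, "z": 0.0, "roll": 0.0}]
end [ 5.09200e-01 -2.27300e-01  7.34000e-02 -8.07225e+01]
max 1.0 0.0
(np.float64(-174.08376849187442), np.float64(0.0551003777257553))
```

Call:
jog_arm:
  commands:
    - {"x": 0.3,"y": 0.9,"z": 0.0,"roll": 0.0}
    - {"x": 0.2,"y": 1.0,"z": 0.0,"roll": 0.0}
    - {"x": 0.0,"y": 0.9,"z": 0.0,"roll": 0.0}
    - {"x": -0.1,"y": 1.0,"z": 0.0,"roll": 0.0}

```text
clock: 15.5
tool_pos: [0.5595, -0.2774, 0.0735]
orientation: [-180.0, -0.0, -80.7]
force: [2.3, -0.6, 2.5]
opening: 0.0251
```

Call:
jog_arm:
  commands:
    - {"x": -0.3,"y": 0.9,"z": 0.0,"roll": 0.0}
    - {"x": -0.5,"y": 0.8,"z": 0.0,"roll": 0.0}
    - {"x": -0.6,"y": 0.8,"z": 0.0,"roll": 0.0}
    - {"x": -0.7,"y": 0.6,"z": 0.0,"roll": 0.0}
    - {"x": -0.8,"y": 0.5,"z": 0.0,"roll": 0.0}
    - {"x": -0.9,"y": 0.4,"z": 0.0,"roll": 0.0}
    - {"x": -0.9,"y": 0.2,"z": 0.0,"roll": 0.0}
    - {"x": -1.0,"y": 0.0,"z": 0.0,"roll": 0.0}

```text
clock: 16.3
tool_pos: [0.509, -0.2263, 0.0734]
orientation: [180.0, 0.0, -80.7]
force: [1.5, -2.8, 5.3]
opening: 0.0254
```

```bash
python3 - <<'E'
from h import *
o=ctrl.get_obs();print(o['tool_pos'],o['force'],o['moment'],o['opening'],ang(o['tool_pos']))
e=np.array([.5092,-.2273,.0734,-80.72]);a=ang(e)[0]
for i in range(2):e=circ(e,a-120*i,a-120*(i+1),12);print(ang(e))
E
```

```text
[ 0.50902062 -0.22630787  0.07335933] [ 1.47583685 -2.83192163  5.26377458] [-0.83372325  0.02193532 -0.00903279] 0.025444326631022012 (np.float64(-175.10571709940913), np.float64(0.05518057998798076))
[{"x": -0.9, "y": -0.1, "z": 0.0, "roll": 0.0}, {"x": -1.0, "y": -0.4, "z": 0.0, "roll": 0.0}, {"x": -0.8, "y": -0.4, "z": 0.0, "roll": 0.0}, {"x": -0.8, "y": -0.6, "z": 0.0, "roll": 0.0}, {"x": -0.6, "y": -0.7, "z": 0.0, "roll": 0.0}, {"x": -0.5, "y": -0.8, "z": 0.0, "roll": 0.0}, {"x": -0.3, "y": -0.9, "z": 0.0, "roll": 0.0}, {"x": -0.2, "y": -1.0, "z": 0.0, "roll": 0.0}, {"x": -0.1, "y": -0.9, "z": 0.0, "roll": 0.0}, {"x": 0.2, "y": -1.0, "z": 0.0, "roll": 0.0}, {"x": 0.3, "y": -0.9, "z": 0.0, "roll": 0.0}, {"x": 0.4, "y": -0.8, "z": 0.0, "roll": 0.0}]
end [ 5.862e-01 -1.712e-01  7.340e-02 -8.072e+01]
max 1.0 0.0
(np.float64(66.29058097845771), np.float64(0.05509442426597275))
[{"x": 0.6, "y": -0.8, "z": 0.0, "roll": 0.0}, {"x": 0.7, "y": -0.6, "z": 0.0, "roll": 0.0}, {"x": 0.9, "y": -0.5, "z": 0.0, "roll": 0.0}, {"x": 0.8, "y": -0.4, "z": 0.0, "roll": 0.0}, {"x": 1.0, "y": -0.2, "z": 0.0, "roll": 0.0}, {"x": 0.9, "y": 0.0, "z": 0.0, "roll": 0.0}, {"x": 1.0, "y": 0.1, "z": 0.0, "roll": 0.0}, {"x": 0.9, "y": 0.3, "z": 0.0, "roll": 0.0}, {"x": 0.8, "y": 0.5, "z": 0.0, "roll": 0.0}, {"x": 0.8, "y": 0.6, "z": 0.0, "roll": 0.0}, {"x": 0.6, "y": 0.7, "z": 0.0, "roll": 0.0}, {"x": 0.5, "y": 0.8, "z": 0.0, "roll": 0.0}]
end [ 5.965e-01 -2.657e-01  7.340e-02 -8.072e+01]
max 1.0 0.0
(np.float64(-53.59044853534389), np.float64(0.05481978444072813))
```

Call:
jog_arm:
  commands:
    - {"x": -0.9,"y": -0.1,"z": 0.0,"roll": 0.0}
    - {"x": -1.0,"y": -0.4,"z": 0.0,"roll": 0.0}
    - {"x": -0.8,"y": -0.4,"z": 0.0,"roll": 0.0}
    - {"x": -0.8,"y": -0.6,"z": 0.0,"roll": 0.0}
    - {"x": -0.6,"y": -0.7,"z": 0.0,"roll": 0.0}
    - {"x": -0.5,"y": -0.8,"z": 0.0,"roll": 0.0}
    - {"x": -0.3,"y": -0.9,"z": 0.0,"roll": 0.0}
    - {"x": -0.2,"y": -1.0,"z": 0.0,"roll": 0.0}
    - {"x": -0.1,"y": -0.9,"z": 0.0,"roll": 0.0}
    - {"x": 0.2,"y": -1.0,"z": 0.0,"roll": 0.0}
    - {"x": 0.3,"y": -0.9,"z": 0.0,"roll": 0.0}
    - {"x": 0.4,"y": -0.8,"z": 0.0,"roll": 0.0}

```text
clock: 17.5
tool_pos: [0.5854, -0.1715, 0.0733]
orientation: [179.8, -0.0, -80.7]
force: [-5.8, -7.0, 9.8]
opening: 0.0256
```

Call:
jog_arm:
  commands:
    - {"x": 0.6,"y": -0.8,"z": 0.0,"roll": 0.0}
    - {"x": 0.7,"y": -0.6,"z": 0.0,"roll": 0.0}
    - {"x": 0.9,"y": -0.5,"z": 0.0,"roll": 0.0}
    - {"x": 0.8,"y": -0.4,"z": 0.0,"roll": 0.0}
    - {"x": 1.0,"y": -0.2,"z": 0.0,"roll": 0.0}
    - {"x": 0.9,"y": 0.0,"z": 0.0,"roll": 0.0}
    - {"x": 1.0,"y": 0.1,"z": 0.0,"roll": 0.0}
    - {"x": 0.9,"y": 0.3,"z": 0.0,"roll": 0.0}
    - {"x": 0.8,"y": 0.5,"z": 0.0,"roll": 0.0}
    - {"x": 0.8,"y": 0.6,"z": 0.0,"roll": 0.0}
    - {"x": 0.6,"y": 0.7,"z": 0.0,"roll": 0.0}
    - {"x": 0.5,"y": 0.8,"z": 0.0,"roll": 0.0}

```text
clock: 18.7
tool_pos: [0.5984, -0.2653, 0.0735]
orientation: [-179.9, -0.0, -80.7]
force: [4.3, -1.3, 4.1]
opening: 0.0255
```

```bash
python3 - <<'E'
from h import *
o=ctrl.get_obs();print(o['tool_pos'],o['force'],o['moment'],o['opening'],ang(o['tool_pos']))
s,o=snap('top','t11');snap('wrist','w11');crop('t11',270,120,470,225,4,'c13')
e=np.array([.5965,-.2657,.0734,-80.72]);a=ang(e)[0]
e=circ(e,a,a-120,12);e=circ(e,a-120,a-160,4)
E
```

```text
[ 0.59840733 -0.26529269  0.07345235] [ 4.27626817 -1.28636946  4.10563277] [-0.50006866 -1.34701054 -0.02673382] 0.02549417740380292 (np.float64(-51.78010210274925), np.float64(0.055613987192023075))
[{"x": 0.4, "y": 0.9, "z": 0.0, "roll": 0.0}, {"x": 0.2, "y": 0.9, "z": 0.0, "roll": 0.0}, {"x": 0.0, "y": 1.0, "z": 0.0, "roll": 0.0}, {"x": -0.1, "y": 0.9, "z": 0.0, "roll": 0.0}, {"x": -0.3, "y": 0.9, "z": 0.0, "roll": 0.0}, {"x": -0.5, "y": 0.9, "z": 0.0, "roll": 0.0}, {"x": -0.5, "y": 0.7, "z": 0.0, "roll": 0.0}, {"x": -0.8, "y": 0.7, "z": 0.0, "roll": 0.0}, {"x": -0.8, "y": 0.5, "z": 0.0, "roll": 0.0}, {"x": -0.9, "y": 0.4, "z": 0.0, "roll": 0.0}, {"x": -0.9, "y": 0.2, "z": 0.0, "roll": 0.0}, {"x": -1.0, "y": 0.0, "z": 0.0, "roll": 0.0}]
end [ 5.092e-01 -2.273e-01  7.340e-02 -8.072e+01]
max 1.0 0.0
[{"x": -0.9, "y": -0.1, "z": 0.0, "roll": 0.0}, {"x": -0.9, "y": -0.3, "z": 0.0, "roll": 0.0}, {"x": -0.9, "y": -0.5, "z": 0.0, "roll": 0.0}, {"x": -0.7, "y": -0.6, "z": 0.0, "roll": 0.0}]
end [ 5.185e-01 -1.913e-01  7.340e-02 -8.072e+01]
max 0.9 0.0
```

View pics/c13.png

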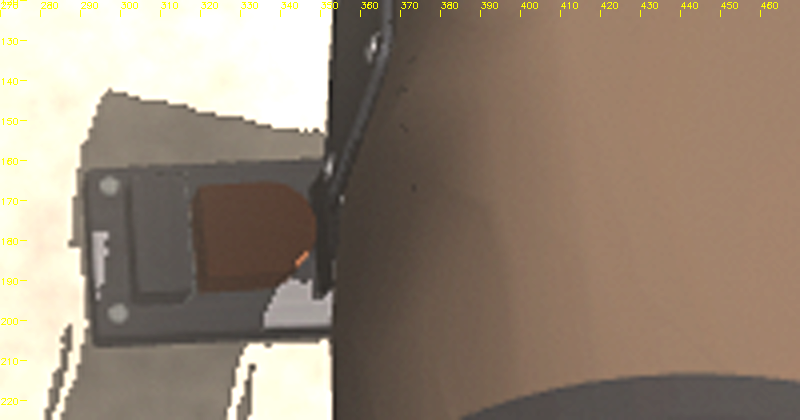

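After one full turn the pad stands close to the heel's round end at about (349,177), as expected. Continuing.

Call:
jog_arm:
  commands:
    - {"x": 0.4,"y": 0.9,"z": 0.0,"roll": 0.0}
    - {"x": 0.2,"y": 0.9,"z": 0.0,"roll": 0.0}
    - {"x": 0.0,"y": 1.0,"z": 0.0,"roll": 0.0}
    - {"x": -0.1,"y": 0.9,"z": 0.0,"roll": 0.0}
    - {"x": -0.3,"y": 0.9,"z": 0.0,"roll": 0.0}
    - {"x": -0.5,"y": 0.9,"z": 0.0,"roll": 0.0}
    - {"x": -0.5,"y": 0.7,"z": 0.0,"roll": 0.0}
    - {"x": -0.8,"y": 0.7,"z": 0.0,"roll": 0.0}
    - {"x": -0.8,"y": 0.5,"z": 0.0,"roll": 0.0}
    - {"x": -0.9,"y": 0.4,"z": 0.0,"roll": 0.0}
    - {"x": -0.9,"y": 0.2,"z": 0.0,"roll": 0.0}
    - {"x": -1.0,"y": 0.0,"z": 0.0,"roll": 0.0}

```text
clock: 20.0
tool_pos: [0.509, -0.2268, 0.0733]
orientation: [180.0, -0.0, -80.7]
force: [2.2, -2.2, 4.7]
opening: 0.0251
```

Call:
jog_arm:
  commands:
    - {"x": -0.9,"y": -0.1,"z": 0.0,"roll": 0.0}
    - {"x": -0.9,"y": -0.3,"z": 0.0,"roll": 0.0}
    - {"x": -0.9,"y": -0.5,"z": 0.0,"roll": 0.0}
    - {"x": -0.7,"y": -0.6,"z": 0.0,"roll": 0.0}
    - {"x": 0.0,"y": 0.0,"z": 0.0,"roll": 0.0}

```text
clock: 20.5
tool_pos: [0.5196, -0.1899, 0.0733]
orientation: [-180.0, 0.0, -80.7]
force: [1.7, 1.4, 7.4]
opening: 0.0253
```

```bash
python3 - <<'E'
from h import *
o=ctrl.get_obs();print(o['tool_pos'],o['force'],ang(o['tool_pos']))
snap('top','t12');snap('side','s12');crop('t12',270,120,420,225,5,'c14');crop('s12',220,80,350,220,4,'c15')
e=np.array([.5185,-.1913,.0734,-80.72]);a=ang(e)[0];print(a)
e=circ(e,a,a-66,7)
E
```

```text
[ 0.5195515  -0.18986911  0.07329859] [1.68136766 1.42954304 7.43352217] (np.float64(144.47772736242095), np.float64(0.054612440139992856))
146.33900186752447
[{"x": -0.6, "y": -0.6, "z": 0.0, "roll": 0.0}, {"x": -0.5, "y": -0.8, "z": 0.0, "roll": 0.0}, {"x": -0.4, "y": -0.8, "z": 0.0, "roll": 0.0}, {"x": -0.2, "y": -0.9, "z": 0.0, "roll": 0.0}, {"x": -0.1, "y": -0.9, "z": 0.0, "roll": 0.0}, {"x": 0.1, "y": -0.9, "z": 0.0, "roll": 0.0}, {"x": 0.2, "y": -0.9, "z": 0.0, "roll": 0.0}]
end [ 5.733e-01 -1.671e-01  7.340e-02 -8.072e+01]
max 0.9 0.0
```

View pics/c14.png

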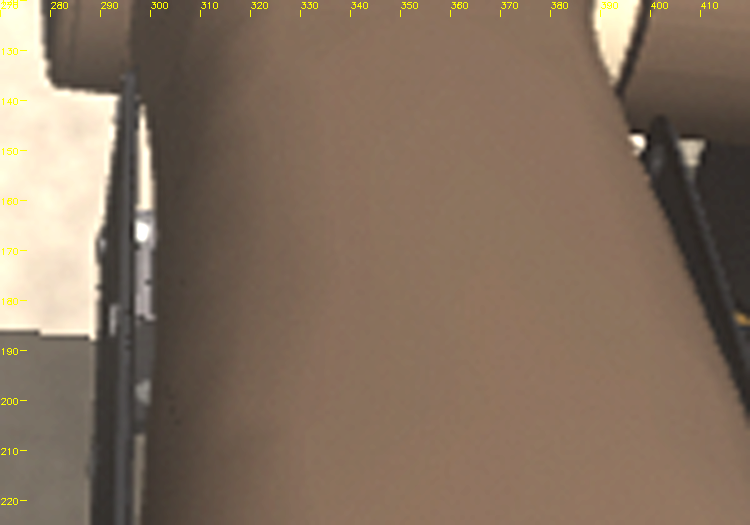

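View pics/c15.png

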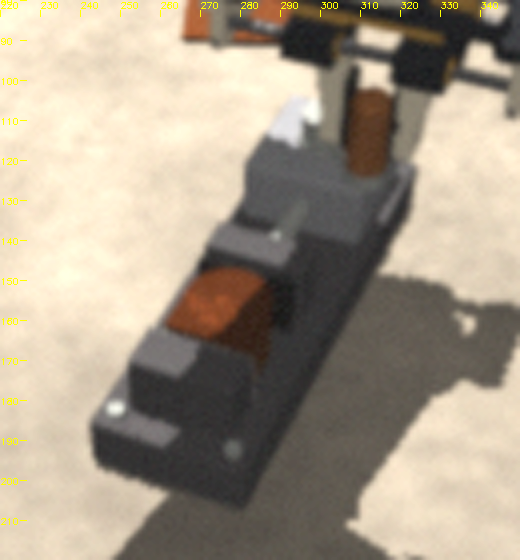

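The jaw has reached the heel in the side view, at about (270,150). On to the last 65°.

Call:
jog_arm:
  commands:
    - {"x": -0.6,"y": -0.6,"z": 0.0,"roll": 0.0}
    - {"x": -0.5,"y": -0.8,"z": 0.0,"roll": 0.0}
    - {"x": -0.4,"y": -0.8,"z": 0.0,"roll": 0.0}
    - {"x": -0.2,"y": -0.9,"z": 0.0,"roll": 0.0}
    - {"x": -0.1,"y": -0.9,"z": 0.0,"roll": 0.0}
    - {"x": 0.1,"y": -0.9,"z": 0.0,"roll": 0.0}
    - {"x": 0.2,"y": -0.9,"z": 0.0,"roll": 0.0}
    - {"x": 0.0,"y": 0.0,"z": 0.0,"roll": 0.0}

```text
clock: 21.4
tool_pos: [0.5736, -0.1681, 0.0733]
orientation: [179.9, -0.1, -80.7]
force: [0.3, -8.2, 8.3]
opening: 0.0251
```

```bash
python3 - <<'E'
from h import *
o=ctrl.get_obs();print(o['tool_pos'],o['force'],ang(o['tool_pos']))
snap('side','s13');crop('s13',220,80,350,220,4,'c16')
E
```

```text
[ 0.57356205 -0.16807015  0.0733045 ] [ 0.28177651 -8.22569314  8.34258464] (np.float64(79.87206035221422), np.float64(0.054377177648200464))
```

View pics/c16.png

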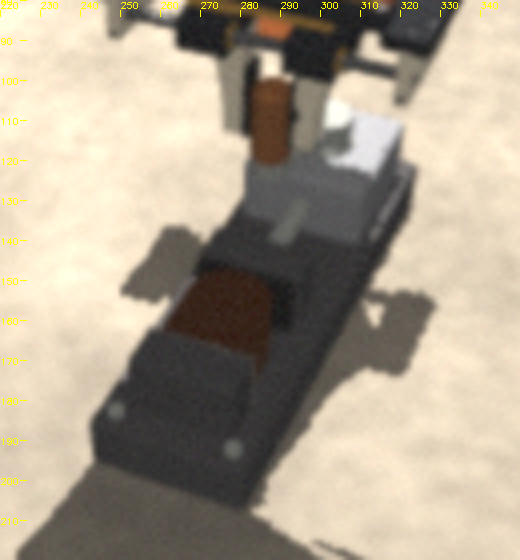

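Call:
jog_arm:
  commands:
    - {"x": 0.0,"y": 0.0,"z": 0.0,"roll": 0.0}
    - {"x": 0.0,"y": 0.0,"z": 0.0,"roll": 0.0}
    - {"x": 0.0,"y": 0.0,"z": 0.0,"roll": 0.0}
    - {"x": 0.0,"y": 0.0,"z": 0.0,"roll": 0.0}
    - {"x": 0.0,"y": 0.0,"z": 0.0,"roll": 0.0}
  gripper: 6

```text
clock: 21.95
tool_pos: [0.5733, -0.1667, 0.0728]
orientation: [180.0, 0.0, -80.7]
force: [0.4, 0.0, -0.6]
opening: 0.058
```

Call:
jog_arm:
  commands:
    - {"x": 0.0,"y": 0.0,"z": -1.5,"roll": 0.0}
    - {"x": 0.0,"y": 0.0,"z": -3.0,"roll": 0.0}
    - {"x": 0.0,"y": 0.0,"z": -4.0,"roll": 0.0}
    - {"x": -4.0,"y": 0.0,"z": -2.0,"roll": 0.0}
    - {"x": -4.5,"y": 0.0,"z": 0.0,"roll": 0.0}
    - {"x": -4.5,"y": 0.0,"z": 0.0,"roll": 0.0}
    - {"x": 0.0,"y": 0.0,"z": 0.0,"roll": 0.0}
    - {"x": 0.0,"y": 0.0,"z": 0.0,"roll": 0.0}

```text
clock: 22.75
tool_pos: [0.5525, -0.0375, 0.1784]
orientation: [-180.0, 0.0, -80.6]
force: [0.6, -1.2, 0.3]
opening: 0.0599
```

```bash
python3 - <<'E'
from h import *
c=np.load('clamp.npy')
s,o=snap('wrist','w14');print(o['tool_pos'],o['force'],o['opening'])
im=cv2.resize(cv2.imread('pics/w14.png'),None,fx=1.5,fy=1.5);cv2.imwrite('pics/w14o.png',im)
snap('side','s14');crop('s14',220,80,350,220,4,'c17')
E
```

```text
[ 0.55248256 -0.0375275   0.17842459] [ 0.64684522 -1.23246329  0.338372  ] 0.0598946475665827
```

View pics/w14o.png

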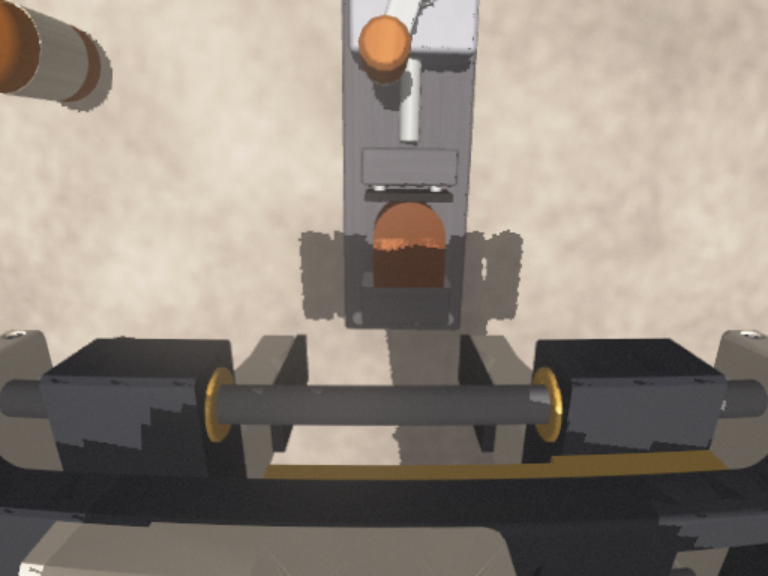

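View pics/c17.png

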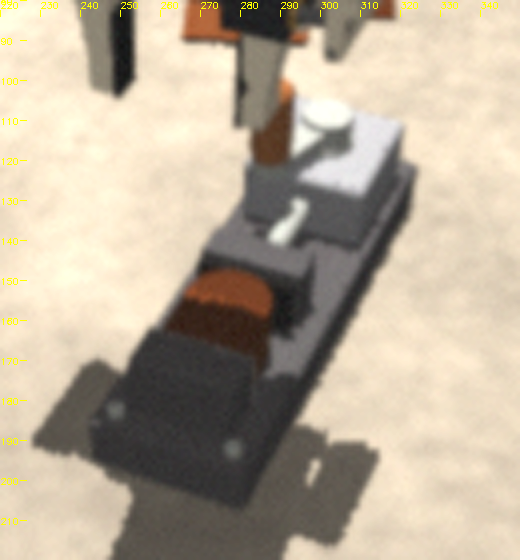

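```bash
python3 - <<'E'
from h import *
c=np.load('clamp.npy')
im=cv2.imread('pics/w14.png')[90:225,225:320];cv2.imwrite('pics/c18.png',cv2.resize(im,None,fx=4.4,fy=4.4,interpolation=cv2.INTER_CUBIC))
im=cv2.imread('pics/w7.png')[60:130,205:310];cv2.imwrite('pics/c19.png',cv2.resize(im,None,fx=6,fy=6,interpolation=cv2.INTER_CUBIC))
E
```

```text
(no output)
```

View pics/c18.png

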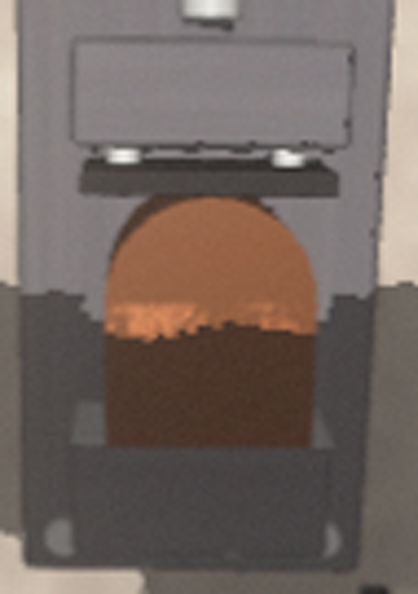

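View pics/c19.png

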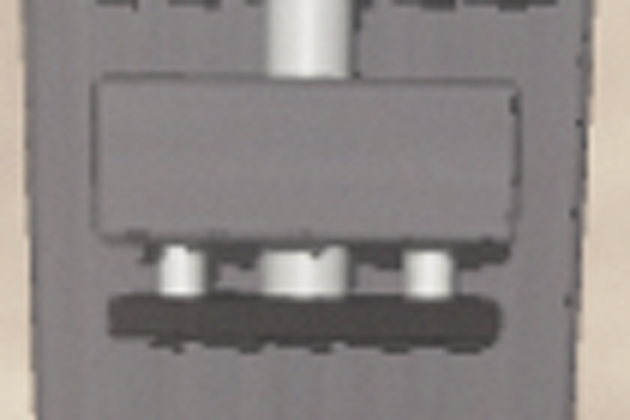

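The pad-to-block gap has gone from about 8.4 mm to about 3.2 mm, so the pad is pressed in by about 5 mm (4.5 mm from the crank angle). The heel is centred and straight, resting against both jaws, and the gripper is clear, so I'm handing in.

```bash
python3 - <<'E'
from h import *
o=ctrl.get_obs();print(o['clock'],o['force'],o['tool_pos']);print(ctrl.close_job())
E
```

```text
22.85 [1.08608316 0.16705254 0.36931046] [ 0.55260207 -0.03900909  0.1781023 ]
the job is handed in; nothing more can be done
None
```

The heel is clamped and the job is handed in at about 23 s on the robot's clock, against the 66 s limit; the hand-in reported no verdict. I laid the largest heel flat on the bed, rounded end towards the moving jaw, and let go. Then I wound the crank clockwise about 586° (1.63 turns), let go and lifted clear.

**First grasp missed:** the fingers closed just above the heel without moving it. The wrist pictures showed the real fingertips about 34 mm short of the reported TCP. I corrected for this, and the next grip (49.7 mm opening) and the bed contact height both agreed with it.

**Last checks:**
- **Heel:** it looks centred and straight against the fixed jaw. I judged contact with the fixed jaw by eye from the last wrist and side views, not from a measured position.
- **Pad:** it is pressed in about 5 mm by the picture and 4.5 mm by the crank angle. The two agree within the error of about 0.7 mm and lie within the 3 to 6 mm snug range.
- **Hand:** the fingers were well above everything and the measured force was about 1 N, which is sensor noise.
- **Disagreement:** heights measured from the cameras came out 3 to 6 mm below the given ones at the clamp and knob. I took this as calibration error, because the bed contact agreed with the robot's own height.

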